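Unclip the drilling jig and fit it over a saddle leather blank

ROBOT

A 6-joint arm with a two-finger parallel gripper is mounted at the origin on the work surface. World frame = base frame: x ahead of the robot, y to its left, z up, the work surface at z = 0. Lengths are in mm, angles in rad, forces in N, time in s.
With the tool pointing down it reaches from about 325 to 1000 mm from the base axis. Payload 5.1 kg.
Tool frame: the origin (TCP) lies at the centre of the arm's flange, where the gripper is bolted on; the fingertips stand 173 mm ahead of it and the grasp point (between the pads) lies 155 mm ahead of it; z points along the fingers, y is the direction in which the jaws open and shut (so a half turn about z gives the same grasp; the last joint's range is limited). The gripper opens to 85 mm and grips with 20 to 120 N. Pads are 22 mm wide; open, the fingers measure 114 mm over their backs; the gripper's body (76 mm by 85 mm) begins 54 mm behind the grasp point. The pads swing forward as they close: fully open they stand 13 mm farther back than shut.
Start: joints at [-1.198, 0.124, 1.65, -0, 1.367, -0.083], TCP at [286.085, -583.645, 404.722] pointing down, gripper open.
Joint ranges: [-2.61, 2.61], [-1.02, 2.33], [0.03, 2.71], [-1.35, 4.49], [0.32, 2.68], [-2.91, 2.91]. Speed limits (rad/s): [2.57, 2.57, 3.14, 3.14, 3.14, 3.14].

INTERFACE

Orientations are given as a rotation vector (axis times angle).
In Python, from station import env, optics, ticket gives the robot as it stands. The module is installed in compiled form; this text tells all that it offers.
- The arm moves only by the shell command python3 -m handwheel 'ROWS'. ROWS is JSON, a list of rows, each an object with "travel": the shift along the tool's x, y, z as a fraction of full scale, a list of three; "dr": the turn, a rotation vector about the tool's x, y, z as a fraction of full scale, a list of three; "gripper": the opening in per cent of the stroke, from 0 (shut) to 100 (fully open). In form: [{"travel": [dx, dy, dz], "dr": [rx, ry, rz], "gripper": gripper}, ...]. A call has 1 to 12 rows; each row shifts and turns the pose as measured when the row begins, along the tool's axes as they then stand; what a row does not reach is not made up. Full scale, the value 1, is 0.1 m for a shift and 6 degrees for a turn. A row lasts 1/8 s, in which the tool goes at most 62.5 mm and 10.7 degrees, less where a joint would pass 70% of its speed; a pose out of reach is approached as far as the arm can. A call with a number of a shift or a turn outside -1 to 1 is refused whole. A call with a gripper value outside its range is refused whole. The fingers move at their own pace and stop on an object; the grip force is fixed at half the most. Time passes only in rows, so rows that do not move let the fingers close. It gives the time, the measured TCP pose, the force and the opening at its end, in the units of the state.
- env.observe(): the state, without advancing time (a new reading comes with each control period).
- optics.snapshot(name): name is "side" or "top"; returns the picture (480x640x3 uint8, red, green, blue); there is no depth.
- optics.get_calibration(name): a dict with "fov_y" (degrees; the focal length in pixels is half the picture's height over the tangent of half this angle, whatever the lens; pixels are square), "cx", "cy" (the principal point, pixels), "R" (3x3) and "t" (3): a world point X has camera coordinates R X + t. Camera axes: x right, y down, z forward; pixel columns grow to the right and rows downward; lengths in mm; the calibration is good to about 2 mm. A picture is of the moment at which its call begins. get_calibration takes no time and is no camera call.
- ticket.finish_job(): hands the job in, once; it reports no verdict.
The state is a dict: "time": time; "joint_pos": joint angles; "joint_velocities": joint speeds; "joint_efforts": joint torques, N m; "tool_pos": TCP position; "ee_rot": TCP orientation; "wrist_force": force on the tool from outside, world axes, zero at the start; "wrist_torque": the same for the moment, N m; "opening": opening from 0.0 (shut) to 1.0 (fully open).
Only numpy, scipy, OpenCV 4.12 (cv2) and the standard library are available. Lean on these libraries where they do the work, as an engineer would, in place of code of your own. Each camera call takes 0.05 s, during which the arm holds its last target.

TASK

Pull the drilling jig sideways out of the spring clip of its storage stand by its post handle, feeling for the way the swivelled clip's mouth faces so as not to wrench it, then lower it gently over the leather blank onto the fixture's round and diamond locating pins, working it until both pins engage and the plate lies flat and fully home on the fixture. Let go of it there, and do not shift the hammer, the pincers, the bin or the leather-topped block.

Things in the scene. Friction and masses are not known exactly. Their poses are not given: they have to be found in the camera images.
- jig: The drilling jig, loose, 0.4 kg: aluminium plate 70 (x) x 140 (y) x 10 mm, on its middle a round steel post, diameter 26, from 10 to 74 mm up, topped by a square head. Origin: centre of the plate's underside, z up the post. It starts on the stand's deck, post in the clip, turned up to 0.2 rad from the stand. The clip is between plate and head: it comes out only sideways, it cannot be lifted out.
- head (a point): Centre of the jig's square dark steel head, the place to grip: 26 x 26 x 28 mm, faces parallel to the plate's edges, 88 mm above the plate's underside (it spans 74 to 102 mm); axes as jig.
- post (a point): Point on the axis of the jig's post at the height of the clip, 46 mm above the plate's underside.
- round_hole (a point): Centre, at the plate's underside, of the jig's larger through hole: diameter 17.2 mm, at y = +50 mm of the jig. (The six small dark drill bushes are only surface detail.)
- small_hole (a point): Centre, at the plate's underside, of the jig's smaller through hole: diameter 13.2 mm, at y = -50 mm of the jig.
- stand: Storage stand, fixed: pale wooden deck 145 x 180 mm, 10 mm high, with a grey column at its back (from x = 63 mm, 66 mm high) whose arm carries a swivelling C-shaped spring steel clip over the deck. Origin: on the table, below the centre of the clip; x points from clip to column, z up; heading within 0.25 rad of the world's. The mouth faces within 0.75 rad of the stand's -x, either side (see clip).
- clip (a point): Centre of the clip's bore, 56 mm above the table (clip 48 to 64 mm up). Its mouth, between two dark guide horns that reach 32 mm out, 31 mm apart, faces a way NOT measured: see it or feel it. Pulled that way, the post is held back by 6 to 18 N for some 8 mm, then the lips snap open; pulled askew it bears hard on a lip or horn. It is out at 50 mm; lift the jig only 110 mm out.
- fixture: Drilling fixture, fixed: dark steel block 110 (x) x 170 (y) x 30 mm, a leather blank flat on its middle, two upright steel pins on top. Origin: centre of its underside on the table, z up; heading within 0.35 rad of the world's. With the jig fully home, jig is 30 mm above fixture, same heading.
- round_pin (a point): Foot of the round pin on the block's top face, 30 mm above the table, at y = +50 mm of the fixture. Diameter 16 mm, 20 mm tall, the top 6 mm tapered to 9 mm. Takes the jig's larger hole, and enters before the diamond pin.
- diamond_pin (a point): Foot of the diamond pin on the block's top face, 30 mm above the table, at y = -50 mm of the fixture. 12 mm across along the fixture's x, 6.8 mm along its y, 15 mm tall, the top 5 mm tapered. Takes the jig's smaller hole.
- hammer: Bystander: hammer with a wooden handle, 260 mm, lying on the bench. Origin: underside of its middle.
- pincers: Bystander: pincers with red handles, about 165 mm long and 80 mm wide, 16 mm high, lying between the stand and the fixture. Origin: underside, near the middle.
- bin: Bystander: open green parts bin, 140 x 110 x 70 mm. Origin: centre of its underside.
- pad_block: Bystander: black block with a leather-covered top, 130 x 160 x 63 mm. Origin: centre of its underside.
Not all that is in view belongs to the job. Leave any blue look-alike of the jig alone.

How it is judged:
By the outcome, as a careful person would: the job done as asked, in the order asked, and still so for the second after the job is handed in, with the robot touching nothing.
It also fails if it takes over 61 s, if anything falls off the work surface, if the arm or the gripper's body presses on something with over 40 N, if the wrist force passes 120 N, or if a joint passes its speed limit or range.

## Working session

There is one attempt and no reset: what is moved stays moved. The work goes in short steps, Python scripts to look and compute and a shell command to move; the robot and the scene stay as the last step left them, time stands still between calls to the robot, and variables do not carry over. Pictures are saved under pics/ and viewed, and the job is handed in when it is done.

```bash
ls; mkdir -p pics
python3 - <<'E'
from station import env, optics
import cv2
s=env.observe()
for k,v in s.items(): print(k,v)
for n in ("top","side"):
    c=optics.get_calibration(n); print(n,c)
    im=optics.snapshot(n); cv2.imwrite(f"pics/{n}0.png",im[:,:,::-1])
E
```

```text
pics
time 0.0
joint_pos [-1.19759776e+00  1.24533096e-01  1.65169367e+00  9.03086356e-06
  1.36752608e+00 -8.26093715e-02]
joint_velocities [-0.00141271  0.0001707  -0.00051761 -0.00090662 -0.00044084 -0.00011915]
joint_efforts [-2.04233072e-05 -4.23613250e+01 -3.65453267e+01 -7.49557489e-05
  6.75039890e-03  1.79948707e-06]
tool_pos [ 285.99874757 -583.41717755  403.42289401]
ee_rot [-3.05827489e+00 -7.09313448e-01  4.77212952e-04]
wrist_force [ 0.07974737 -0.36762107 -0.43057878]
wrist_torque [ 0.02795992 -0.01803727 -0.01972049]
opening 0.999924140799128
top {'fov_y': 57.71143878685155, 'cx': 322.8554732527644, 'cy': 241.71834094874808, 'R': array([[-0.02082993, -0.99925813,  0.03239305],
       [-0.99443845,  0.01736203, -0.10387847],
       [ 0.103239  , -0.03437668, -0.99406235]]), 't': array([  5.26574969, 646.41753739, 976.70237553])}
side {'fov_y': 42.14457703730369, 'cx': 323.36391077521944, 'cy': 242.1632623725804, 'R': array([[ 8.78586893e-01, -4.77581949e-01, -7.43879975e-04],
       [-2.28817679e-01, -4.19577803e-01, -8.78405907e-01],
       [ 4.19198690e-01,  7.71926129e-01, -4.77914752e-01]]), 't': array([-562.77842363,  238.24807858, 1442.08883518])}
```

View pics/top0.png

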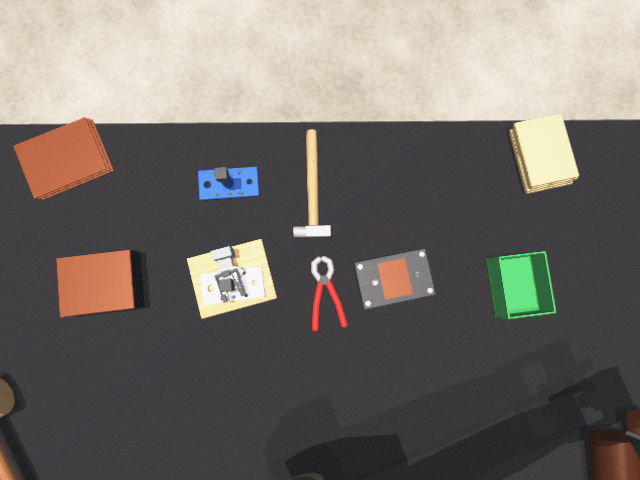

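View pics/side0.png

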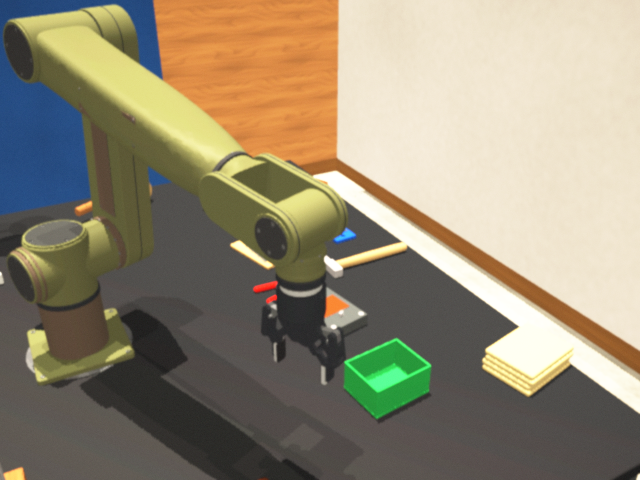

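The top view shows the stand and jig near (232,280), the fixture near (395,279), the pincers at (325,290), the hammer at (312,190) and the bin at (522,285). The blue look-alike is at (229,183). In the side view the arm hides the stand. I'll zoom in.

Run:
```python
import cv2,numpy as np
im=cv2.imread("pics/top0.png")
a=cv2.resize(im[230:330,180:285],None,fx=7.4,fy=6,interpolation=cv2.INTER_CUBIC)
a=cv2.resize(im[232:327,182:282],(600,570),interpolation=cv2.INTER_CUBIC)
cv2.imwrite("pics/c1.png",a)
b=cv2.resize(im[240:320,345:445],(600,480),interpolation=cv2.INTER_CUBIC)
cv2.imwrite("pics/c2.png",b)
```

```text
(no output)
```

View pics/c1.png

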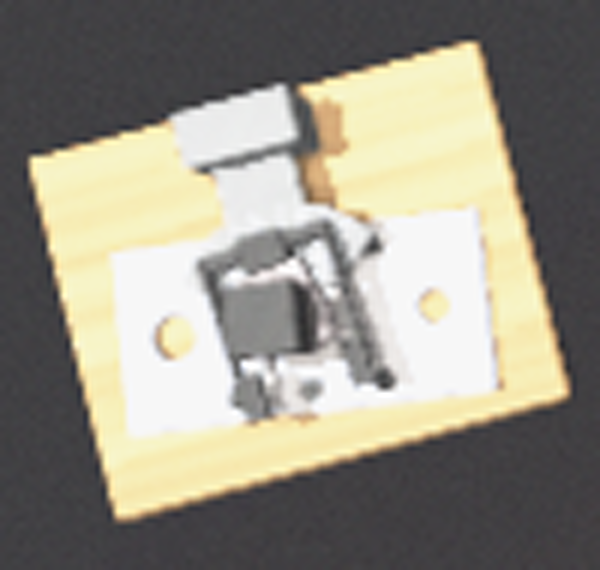

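View pics/c2.png

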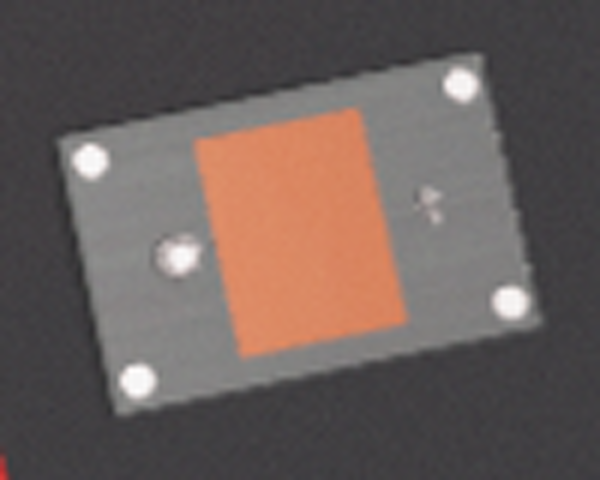

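```bash
cat > h.py <<'E'
import numpy as np,cv2
from scipy.spatial.transform import Rotation as Ro
from station import optics
def cal(n):
    c=optics.get_calibration(n); c['f']=240/np.tan(np.radians(c['fov_y']/2)); return c
def px2w(n,u,v,z):
    c=cal(n); d=c['R'].T@np.array([(u-c['cx'])/c['f'],(v-c['cy'])/c['f'],1]); o=-c['R'].T@c['t']
    return o+d*(z-o[2])/d[2]
def w2px(n,X):
    c=cal(n); p=c['R']@np.asarray(X,float)+c['t']; return np.array([c['cx']+c['f']*p[0]/p[2],c['cy']+c['f']*p[1]/p[2]])
E
python3 - <<'E'
from h import *
im=cv2.imread("pics/top0.png"); hsv=cv2.cvtColor(im,cv2.COLOR_BGR2HSV)
def rect(m,z,name,cl=3):
    m=cv2.morphologyEx(m.astype(np.uint8)*255,cv2.MORPH_CLOSE,np.ones((cl,cl)))
    cs,_=cv2.findContours(m,cv2.RETR_EXTERNAL,cv2.CHAIN_APPROX_NONE); c=max(cs,key=cv2.contourArea)
    W=np.array([px2w("top",u,v,z)[:2] for u,v in c[:,0]],np.float32)
    r=cv2.minAreaRect(W); print(name,r); return W
roi=np.zeros(im.shape[:2],bool)
# stand deck
roi[235:325,182:282]=1
wood=(hsv[...,1]>40)&(hsv[...,0]<30)&(hsv[...,2]>120)&roi
white=(hsv[...,2]>200)&(hsv[...,1]<40)&roi
rect(((hsv[...,2]>95)&roi),10,"deck",7)
m=white.copy(); m[:265]=0
m=m|((np.indices(m.shape)[0]>272)&white)
rect(m,20,"plate",15)
roi2=np.zeros_like(roi); roi2[245:312,350:440]=1
rect((hsv[...,2]>85)&roi2,30,"fixture",3)
for n,u,v in [("rhole",182+172/6,232+336/6),("shole",182+434/6,232+306/6)]: print(n,px2w("top",u,v,20))
for n,u,v,z in [("rpin",345+180/6,240+256/6,50),("dpin",345+431/6,240+205/6,45)]: print(n,px2w("top",u,v,z))
for n,u,v in [("ul",82,160),("ur",460,84),("ll",137,380),("lr",510,301)]: print(n,px2w("top",345+u/6,240+v/6,30))
print("head",px2w("top",182+258/6,232+317/6,112))
a=cv2.resize(im[264:306,208:256],(768,576*42//42*42*16//(42*16)),interpolation=cv2.INTER_NEAREST)
a=cv2.resize(im[268:304,210:256],None,fx=16,fy=16,interpolation=cv2.INTER_CUBIC)
cv2.imwrite("pics/c3.png",a)
E
```

```text
deck ((568.6649780273438, 208.0130157470703), (149.64076232910156, 182.1936492919922), 14.14437484741211)
plate ((557.3206176757812, 204.96875), (87.1824951171875, 142.93572998046875), 6.720402717590332)
fixture ((558.5714111328125, -171.94302368164062), (110.01234436035156, 170.7065887451172), 10.496371269226074)
rhole [545.04732629 253.45307486  20.        ]
shole [554.46982971 153.18343256  20.        ]
rpin [ 549.26467833 -122.92183523   50.        ]
dpin [ 566.71055701 -220.59206092   45.        ]
ul [587.13445569 -89.1466013   30.        ]
ur [ 613.86966348 -237.76967476   30.        ]
ll [ 502.41254273 -107.82701692   30.        ]
lr [ 529.47003793 -253.49817635   30.        ]
head [550.77544141 203.19851142 112.        ]
```

View pics/c3.png

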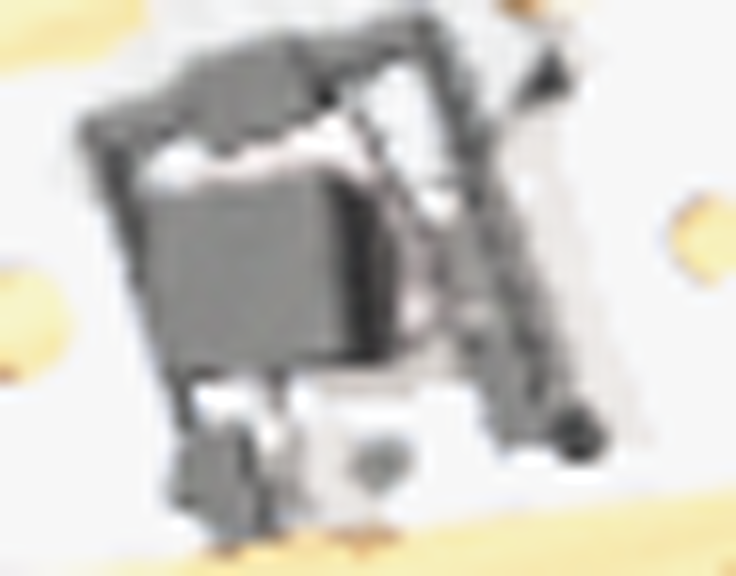

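Run:
```python
from h import *
P=lambda x,y,z=64: px2w("top",210+(x-8)/16,268+(y-8)/16,z)[:2]
pts={n:P(*q) for n,q in dict(TL=(95,125),TR=(430,25),Rin0=(370,100),Rin1=(500,430),Rout1=(590,430),Ltip=(220,530),L1=(185,420)).items()}
for n,p in pts.items(): print(n,p.round(1))
def ang(a,b): d=pts[b]-pts[a]; return np.arctan2(-d[1],-d[0])
for a,b in [("TL","L1"),("TR","Rout1"),("Rin0","Rin1"),("TL","Ltip")]: print(a,b,ang(a,b))
d=pts["TL"]-pts["TR"]; print("perp",np.arctan2(-d[0],d[1]))
d=pts["Ltip"]-(pts["Rin1"]+pts["Rout1"])/2; print("tips perp",np.arctan2(-d[0],d[1]))
print(w2px("side",[550,203,56]))
# column: stand axes check
for q in [(172,115),(287,85),(195,168),(300,145)]: print(px2w("top",182+q[0]/6,232+q[1]/6,66)[:2])
```

```text
TL [572.6 233.4]
TR [585.6 187.3]
Rin0 [575.3 195.6]
Rin1 [529.5 177.7]
Rout1 [529.3 165.4]
Ltip [516.7 216. ]
L1 [531.8 220.9]
TL L1 0.29714424593806094
TR Rout1 0.3716106220866318
Rin0 Rin1 0.37164450114672637
TL Ltip 0.3003368078418419
perp 0.27348852673532725
tips perp 0.27829281985566456
[262.35948994 234.57282849]
[626.29115571 243.7121251 ]
[636.69425757 201.43435011]
[606.48719257 235.16883458]
[614.28919494 196.62469039]
```

Both pins, the holes and the outlines match the given sizes:

| Item | Position (mm) | Heading (rad) |
|---|---|---|
| Fixture | (558.3, -171.9) | 0.18 |
| Jig | (550, 203) | 0.105 |

The horns suggest the clip's mouth faces about 0.30 rad from -x toward -y. I'm moving over the head now.

```bash
python3 -m handwheel '[{"travel":[0.42,-0.43,0],"dr":[0,0,-1],"gripper":100},{"travel":[0.46,-0.38,0],"dr":[0,0,-1],"gripper":100},{"travel":[0.50,-0.33,0],"dr":[0,0,-1],"gripper":100},{"travel":[0.53,-0.28,0],"dr":[0,0,-1],"gripper":100},{"travel":[0.56,-0.22,0],"dr":[0,0,-1],"gripper":100},{"travel":[0.58,-0.16,0],"dr":[0,0,-1],"gripper":100},{"travel":[0.59,-0.1,0],"dr":[0,0,-1],"gripper":100},{"travel":[0.6,-0.03,0],"dr":[0,0,-1],"gripper":100},{"travel":[0.6,0.03,0],"dr":[0,0,-1],"gripper":100},{"travel":[0.59,0.09,0],"dr":[0,0,-1],"gripper":100},{"travel":[0.58,0.15,0],"dr":[0,0,-1],"gripper":100},{"travel":[0.56,0.21,0],"dr":[0,0,-0.6],"gripper":100}]'
cat >> h.py <<'E'
def goto(X,th):
    """print shift in tool units to get TCP to world X, x-axis yaw th"""
    from station import env
    s=env.observe(); R=Ro.from_rotvec(s['ee_rot']).as_matrix(); p=np.array(s['tool_pos'])
    Rt=np.array([[np.cos(th),np.sin(th),0],[np.sin(th),-np.cos(th),0],[0,0,-1]])
    print("t",round(s['time'],3),"p",p.round(1),"yaw",round(np.arctan2(R[1,0],R[0,0]),4),"tilt",R[:2,2].round(4),"F",np.round(s['wrist_force'],1),"T",np.round(s['wrist_torque'],2),"open",round(s['opening'],3))
    print("travel",(R.T@(np.array(X)-p)/100).round(3),"dr",(Ro.from_matrix(R.T@Rt).as_rotvec(degrees=True)/6).round(3))
E
python3 -c "
from h import *
goto([550.5,203,330],1.676)"
```

```text
time: 1.6
tool_pos: [504.7, 121.1, 401.0]
ee_rot: [-2.067, -2.359, -0.006]
wrist_force: [0.4, -0.9, -0.1]
opening: 1.0
t 1.6 p [504.7 121.1 401. ] yaw 1.7028 tilt [-0.0017  0.0063] F [ 0.4 -0.9 -0.1] T [ 0.03 -0.01  0.  ] open 1.0
travel [0.747 0.562 0.714] dr [-0.009 -0.062  0.256]
```

```bash
python3 -m handwheel '[{"travel":[0.37,0.28,0.3],"dr":[0,-0.03,0.13],"gripper":100},{"travel":[0.37,0.28,0.3],"dr":[0,-0.03,0.13],"gripper":100},{"travel":[0,0,0],"dr":[0,0,0],"gripper":100}]'
python3 -c "
from h import *
goto([550.5,203,330],1.676)
for n in ('side','top'):
    im=optics.snapshot(n)[:,:,::-1]; cv2.imwrite(f'pics/{n}1.png',im)
    u,v=w2px(n,[550,203,70]).astype(int); print(u,v)
    cv2.imwrite(f'pics/{n}1c.png',cv2.resize(im[max(0,v-50):v+50,u-60:u+60],(720,600),interpolation=cv2.INTER_CUBIC))
"
```

```text
time: 1.98
tool_pos: [551.8, 208.7, 338.8]
ee_rot: [-2.095, -2.341, 0.002]
wrist_force: [-0.5, -0.9, -0.8]
opening: 1.001
t 1.975 p [551.8 208.7 338.8] yaw 1.6815 tilt [-0.0013 -0.0006] F [-0.5 -0.9 -0.8] T [-0.05  0.01  0.  ] open 1.001
travel [-0.055 -0.019  0.088] dr [-0.013  0.004  0.053]
262 230
228 285
```

View pics/side1c.png

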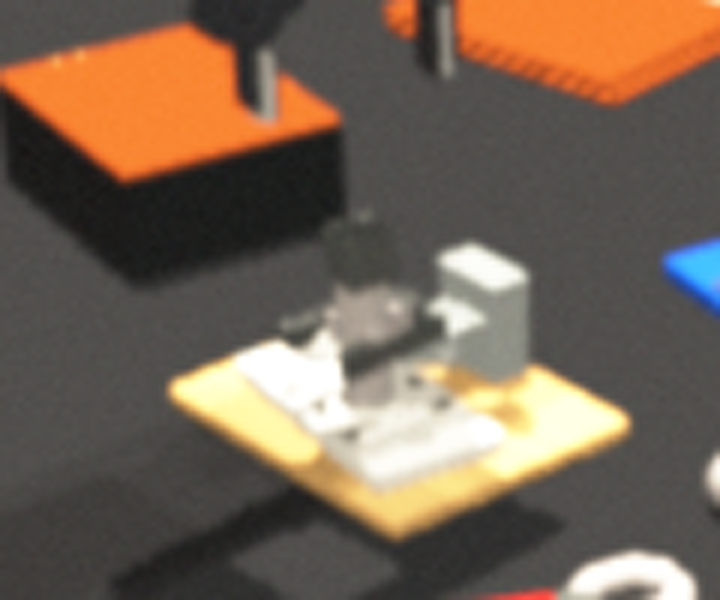

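View pics/top1c.png

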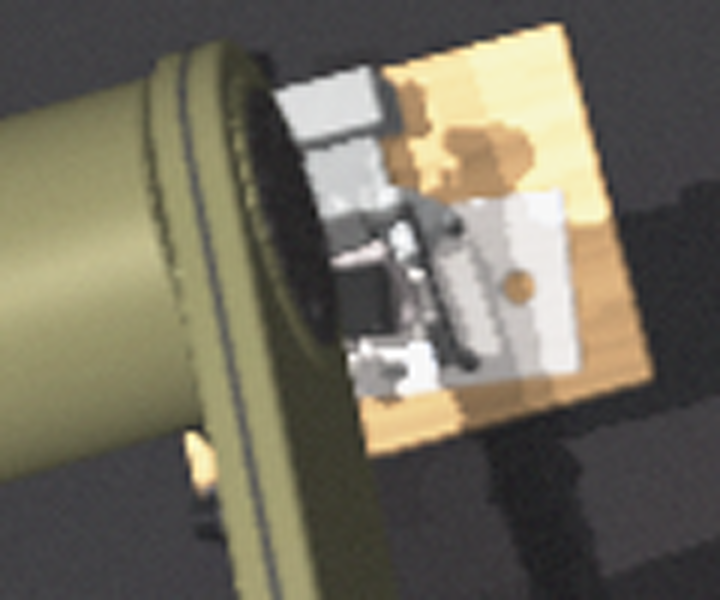

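The side view shows the near horn running from (435,330) to (345,360) in the crop and the far horn's tip near (285,328). I'll work out their direction.

```bash
python3 -c "
from h import *
P=lambda x,y,z:px2w('side',202+(x-3)/6,180+(y-3)/6,z)[:2]
a,b,c=P(435,320,64),P(345,352,64),P(285,325,64)
print(a,b,c); d=b-a; print(np.arctan2(-d[1],-d[0])); d=c-b; print(np.arctan2(-d[0],d[1]), np.hypot(*d), (b+c)/2)
Q=lambda x,y,z:px2w('top',228-60+(x-3)/6,285-50+(y-3)/6,z)[:2]
a,b=Q(410,210,64),Q(465,360,64); d=b-a; print(a,b,np.arctan2(-d[1],-d[0]))
goto([550.5,203,253],1.676)
"
```

```text
[578.01234925 182.69620906] [527.11220617 173.39068715] [512.7699139  212.40974029]
0.1808222853983328
0.3522421694702746 41.571478862880134 [519.94106003 192.90021372]
[584.61637036 188.49571531] [529.06793055 168.38578573] 0.3473471825234636
t 2.075 p [551.8 206.8 342.1] yaw 1.6794 tilt [0.0035 0.0001] F [-0.8  0.5 -0.1] T [-0.    0.02 -0.03] open 0.999
travel [-0.036 -0.02   0.891] dr [0.034 0.002 0.032]
```

```bash
python3 -m handwheel '[{"travel":[-0.03,-0.02,0.4],"dr":[0.03,0,0.03],"gripper":100},{"travel":[0,0,0.3],"dr":[0,0,0],"gripper":100},{"travel":[0,0,0],"dr":[0,0,0],"gripper":100}]'
python3 -c "
from h import *
goto([550.5,203,253],1.676)"
```

```text
time: 2.45
tool_pos: [550.9, 200.6, 276.5]
ee_rot: [2.102, 2.327, 0.011]
wrist_force: [-0.5, -0.3, 0.1]
opening: 1.002
t 2.45 p [550.9 200.6 276.5] yaw 1.6725 tilt [0.0092 0.0013] F [-0.5 -0.3  0.1] T [ 0.01 -0.03  0.03] open 1.002
travel [ 0.025 -0.004  0.235] dr [ 0.089 -0.003 -0.033]
```

```bash
python3 -m handwheel '[{"travel":[0.025,0,0.23],"dr":[0.07,0,-0.03],"gripper":100},{"travel":[0,0,0],"dr":[0,0,0],"gripper":100}]'
python3 -c "
from h import *
goto([550.5,203,253],1.676)
for n in ('side','top'):
    im=optics.snapshot(n)[:,:,::-1]; cv2.imwrite(f'pics/{n}2.png',im)
    u,v=w2px(n,[550,203,90]).astype(int); print(u,v)
    cv2.imwrite(f'pics/{n}2c.png',cv2.resize(im[max(0,v-50):v+50,u-60:u+60],(720,600),interpolation=cv2.INTER_CUBIC))
"
```

```text
time: 2.7
tool_pos: [551.7, 202.3, 255.8]
ee_rot: [2.101, 2.331, 0.009]
wrist_force: [-0.2, 0.7, -0.6]
opening: 0.998
t 2.7 p [551.7 202.3 255.8] yaw 1.6742 tilt [0.0065 0.0018] F [-0.2  0.7 -0.6] T [ 0.   -0.01  0.03] open 0.998
travel [ 0.009 -0.011  0.028] dr [ 0.063 -0.01  -0.017]
261 224
227 285
```

View pics/side2c.png

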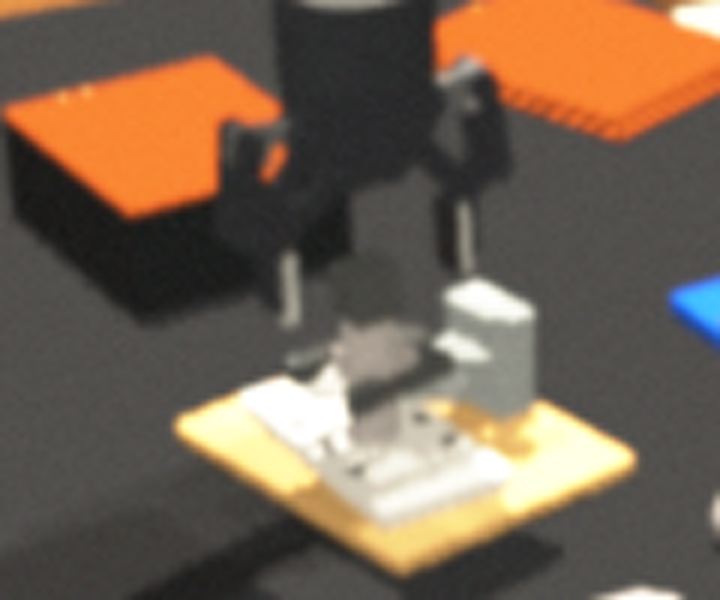

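The side crop shows the fingers on either side of the dark head (about (370,290)), clear of the clip and column. Next I'll close the gripper.

```bash
python3 -m handwheel '[{"travel":[0.01,-0.01,0.03],"dr":[0.06,-0.01,0],"gripper":60},{"travel":[0,0,0],"dr":[0,0,0],"gripper":45}]'
python3 -c "
from h import *
goto([550.5,203,253],1.676)"
python3 -m handwheel '[{"travel":[0,0,0],"dr":[0,0,0],"gripper":0},{"travel":[0,0,0],"dr":[0,0,0],"gripper":0},{"travel":[0,0,0],"dr":[0,0,0],"gripper":0},{"travel":[0,0,0],"dr":[0,0,0],"gripper":0}]'
python3 -c "
from h import *
goto([550.5,203,253],1.676)"
```

```text
time: 3.05
tool_pos: [552.4, 203.9, 256.9]
ee_rot: [2.1, 2.33, 0.01]
wrist_force: [-0.7, 0.0, -0.8]
opening: 0.607
t 3.05 p [552.4 203.9 256.9] yaw 1.6746 tilt [0.0075 0.0019] F [-0.7  0.  -0.8] T [ 0.04  0.   -0.01] open 0.607
travel [-0.007 -0.02   0.039] dr [ 0.073 -0.011 -0.014]
time: 3.55
tool_pos: [551.6, 204.0, 257.2]
ee_rot: [2.101, 2.332, 0.006]
wrist_force: [-1.5, -0.9, -0.4]
opening: 0.29
t 3.55 p [551.6 204.  257.2] yaw 1.675 tilt [0.0046 0.0013] F [-1.5 -0.9 -0.4] T [-0.04  0.07  0.01] open 0.29
travel [-0.009 -0.013  0.042] dr [ 0.045 -0.007 -0.01 ]
```

```bash
cat >> h.py <<'E'
def feel(a=0.31):
    from station import env
    s=env.observe(); R=Ro.from_rotvec(s['ee_rot']).as_matrix(); p=np.array(s['tool_pos'])
    F=np.array(s['wrist_force']); d=np.array([-np.cos(a),-np.sin(a),0]); l=np.array([np.sin(a),-np.cos(a),0])
    o=p-[551.6,204.,257.2]
    print("t",round(s['time'],3),"p",p.round(1),"yaw",round(np.arctan2(R[1,0],R[0,0]),4),"tilt",R[:2,2].round(4),"out",round(o@d,1),"lat",round(o@l,1),"F out/lat/z",np.round([F@d,F@l,F[2]],1),"T",np.round(s['wrist_torque'],2),"open",round(s['opening'],3))
E
python3 -m handwheel '[{"travel":[-0.01,-0.049,0],"dr":[0,0,0],"gripper":0}]'; python3 -c "
from h import *
feel()"
python3 -m handwheel '[{"travel":[-0.01,-0.049,0],"dr":[0,0,0],"gripper":0}]'; python3 -c "
from h import *
feel()"
```

```text
time: 3.68
tool_pos: [548.0, 202.9, 257.4]
ee_rot: [2.099, 2.329, 0.017]
wrist_force: [11.9, 3.7, -7.0]
opening: 0.293
t 3.675 p [548.  202.9 257.4] yaw 1.6749 tilt [0.0118 0.0038] out 3.8 lat -0.1 F out/lat/z [-12.4   0.1  -7. ] T [ 0.88 -2.38 -0.05] open 0.293
time: 3.8
tool_pos: [545.0, 201.9, 258.1]
ee_rot: [2.095, 2.325, 0.032]
wrist_force: [12.5, 5.6, -8.5]
opening: 0.293
t 3.8 p [545.  201.9 258.1] yaw 1.6747 tilt [0.0229 0.0073] out 7.0 lat -0.0 F out/lat/z [-13.6  -1.5  -8.5] T [ 0.85 -2.57 -0.  ] open 0.293
```

```bash
python3 -m handwheel '[{"travel":[-0.01,-0.055,0],"dr":[0.2,-0.05,0],"gripper":0}]'; python3 -c "
from h import *
feel()"
python3 -m handwheel '[{"travel":[-0.01,-0.055,0],"dr":[0.2,-0.05,0],"gripper":0}]'; python3 -c "
from h import *
feel()"
```

```text
time: 3.92
tool_pos: [542.5, 201.2, 259.9]
ee_rot: [2.097, 2.325, 0.026]
wrist_force: [16.0, 5.5, -7.5]
opening: 0.294
t 3.925 p [542.5 201.2 259.9] yaw 1.6741 tilt [0.0191 0.0053] out 9.6 lat -0.1 F out/lat/z [-16.9  -0.3  -7.5] T [ 1.21 -3.34  0.02] open 0.294
time: 4.05
tool_pos: [539.5, 200.3, 261.5]
ee_rot: [2.1, 2.327, 0.015]
wrist_force: [9.0, 3.5, -5.9]
opening: 0.292
t 4.05 p [539.5 200.3 261.5] yaw 1.6736 tilt [0.0117 0.0023] out 12.7 lat -0.2 F out/lat/z [-9.7 -0.6 -5.9] T [ 0.71 -1.74 -0.01] open 0.292
```

```bash
python3 -m handwheel '[{"travel":[-0.01,-0.055,0.01],"dr":[0.12,-0.03,0],"gripper":0}]'; python3 -c "
from h import *
feel()"
python3 -m handwheel '[{"travel":[-0.01,-0.055,0.01],"dr":[0.05,0,0],"gripper":0}]'; python3 -c "
from h import *
feel()"
python3 -m handwheel '[{"travel":[-0.01,-0.055,0.01],"dr":[0.05,0,0],"gripper":0}]'; python3 -c "
from h import *
feel()"
```

```text
time: 4.18
tool_pos: [534.6, 198.9, 260.9]
ee_rot: [2.103, 2.331, 0.0]
wrist_force: [-1.8, 0.4, -2.9]
opening: 0.295
t 4.175 p [534.6 198.9 260.9] yaw 1.6734 tilt [ 0.0017 -0.0012] out 17.8 lat -0.3 F out/lat/z [ 1.6 -1.  -2.9] T [-0.02  0.24  0.04] open 0.295
time: 4.3
tool_pos: [528.4, 197.1, 258.8]
ee_rot: [-2.103, -2.33, 0.009]
wrist_force: [-1.2, 0.4, -5.6]
opening: 0.292
t 4.3 p [528.4 197.1 258.8] yaw 1.6734 tilt [-0.006  -0.0025] out 24.2 lat -0.5 F out/lat/z [ 1.  -0.7 -5.6] T [-0.05  0.02 -0.03] open 0.292
time: 4.42
tool_pos: [522.8, 195.4, 257.6]
ee_rot: [-2.101, -2.328, 0.014]
wrist_force: [2.3, 1.6, 0.1]
opening: 0.293
t 4.425 p [522.8 195.4 257.6] yaw 1.6735 tilt [-0.0099 -0.0027] out 30.0 lat -0.6 F out/lat/z [-2.7 -0.8  0.1] T [ 0.21 -0.74 -0.  ] open 0.293
```

```bash
python3 -m handwheel '[{"travel":[-0.022,-0.1,0],"dr":[-0.1,0,0],"gripper":0},{"travel":[-0.023,-0.1,0],"dr":[-0.03,0,0],"gripper":0},{"travel":[-0.023,-0.1,-0.01],"dr":[0,0,0],"gripper":0}]'; python3 -c "
from h import *
feel()"
python3 -m handwheel '[{"travel":[-0.022,-0.12,0],"dr":[0,0,0],"gripper":0},{"travel":[-0.024,-0.12,0],"dr":[0,0,0],"gripper":0},{"travel":[-0.024,-0.12,-0.0],"dr":[0,0,0],"gripper":0}]'; python3 -c "
from h import *
feel()"
```

```text
time: 4.8
tool_pos: [490.9, 184.7, 257.6]
ee_rot: [2.103, 2.331, -0.0]
wrist_force: [-0.3, -1.2, -3.7]
opening: 0.29
t 4.8 p [490.9 184.7 257.6] yaw 1.6735 tilt [ 0.0018 -0.0019] out 63.6 lat -0.1 F out/lat/z [ 0.7  1.  -3.7] T [0.01 0.   0.01] open 0.29
time: 5.18
tool_pos: [452.8, 173.1, 257.2]
ee_rot: [2.103, 2.331, -0.002]
wrist_force: [-0.2, -0.5, -4.8]
opening: 0.296
t 5.175 p [452.8 173.1 257.2] yaw 1.6734 tilt [ 0.0004 -0.0023] out 103.5 lat -0.8 F out/lat/z [ 0.3  0.5 -4.8] T [-0.    0.03  0.01] open 0.296
```

Clean pull: sideways force stayed under 1.5 N and the lips snapped open at about 17 N. The jig is now carried, with about 4 N at the wrist. I'll take it past 110 mm out, then lift.

```bash
python3 -m handwheel '[{"travel":[-0.022,-0.12,0],"dr":[0,0,0],"gripper":0},{"travel":[-0.024,-0.12,-0.02],"dr":[0,0,0],"gripper":0},{"travel":[0,0,-0.3],"dr":[0,0,0],"gripper":0},{"travel":[0,0,-0.4],"dr":[0,0,0],"gripper":0},{"travel":[0,0,-0.1],"dr":[0,0,0],"gripper":0},{"travel":[0,0,0],"dr":[0,0,0],"gripper":0}]'; python3 -c "
from h import *
feel()
im=optics.snapshot('side')[:,:,::-1]
cv2.imwrite('pics/s3.png',im)
im=optics.snapshot('top')[:,:,::-1]
cv2.imwrite('pics/t3.png',im)
goto([558.3,-171.9,330],1.751)
"
```

```text
time: 5.92
tool_pos: [424.0, 164.8, 338.5]
ee_rot: [-2.104, -2.332, 0.01]
wrist_force: [-0.4, -0.3, -4.6]
opening: 0.291
t 5.925 p [424.  164.8 338.5] yaw 1.6736 tilt [-0.0052 -0.0039] out 133.4 lat -1.6 F out/lat/z [ 0.5  0.1 -4.6] T [-0.03  0.04  0.01] open 0.291
t 6.025 p [423.9 164.8 337.3] yaw 1.6736 tilt [-0.0074 -0.0044] F [ 0.5  0.7 -4.6] T [-0.01 -0.    0.01] open 0.296
travel [-3.487  0.992  0.079] dr [-0.076  0.032 -0.739]
```

View pics/s3.png

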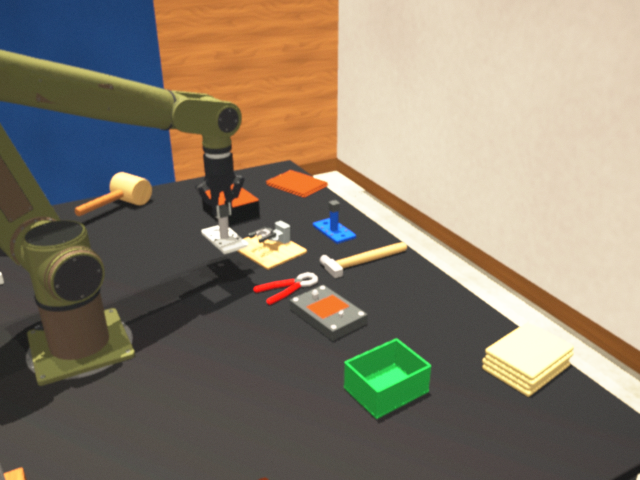

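View pics/t3.png

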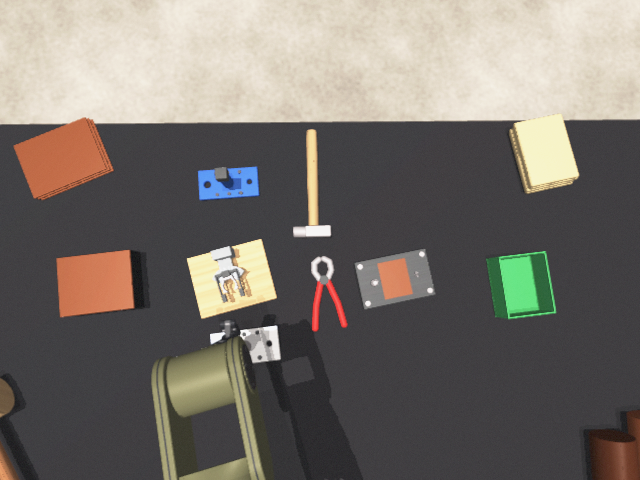

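The side view shows the jig held level at (225,237). The top view shows the empty clip at (232,275), its horns pointing the way I pulled, and nothing else has moved. I'm carrying the jig over to the fixture.

```bash
python3 - <<'E'
from h import *
im=cv2.imread("pics/t3.png"); 
cv2.imwrite("pics/c4.png",cv2.resize(im[260:300,360:430],None,fx=10,fy=10,interpolation=cv2.INTER_CUBIC))
# bright spots on fixture
hsv=cv2.cvtColor(im,cv2.COLOR_BGR2HSV); m=((hsv[...,2]>150)&(hsv[...,1]<60)).astype(np.uint8); m[:248]=0;m[312:]=0;m[:,:352]=0;m[:,440:]=0
n,l,st,ce=cv2.connectedComponentsWithStats(m)
g=hsv[...,2].astype(float)
for i in range(1,n):
    if st[i,4]>=2:
        x,y=ce[i].round().astype(int); w=np.clip(g[y-5:y+6,x-5:x+6]-130,0,None); yy,xx=np.mgrid[y-5:y+6,x-5:x+6]
        c=(w*xx).sum()/w.sum(),(w*yy).sum()/w.sum(); print(st[i,4],np.round(c,2),px2w('top',*c,30)[:2].round(1),px2w('top',*c,50)[:2].round(1))
for nme,X in [("rp foot",[549.3,-122.7,30]),("rp top",[549.3,-122.7,50])]: print(nme,w2px('top',X),w2px('side',X))
E
python3 -m handwheel '[{"travel":[-0.55,0.15,0],"dr":[-0.05,0.03,-0.12],"gripper":0},{"travel":[-0.58,0.155,0],"dr":[0,0,-0.12],"gripper":0},{"travel":[-0.58,0.15,0],"dr":[0,0,-0.12],"gripper":0},{"travel":[-0.58,0.14,0],"dr":[0,0,-0.12],"gripper":0},{"travel":[-0.58,0.13,0],"dr":[0,0,-0.12],"gripper":0},{"travel":[-0.4,0.08,0],"dr":[0,0,-0.12],"gripper":0},{"travel":[0,0,0],"dr":[0,0,0],"gripper":0}]'; python3 -c "
from h import *
goto([558.3,-171.9,330],1.752)"
```

```text
31 [421.4  253.69] [ 614.6 -237.2] [ 613.2 -231.9]
32 [359.89 266.54] [587.4 -92. ] [586.5 -89.6]
8 [416.28 273.32] [ 569.1 -223.1] [ 568.5 -218.1]
4 [416.48 273.89] [ 567.7 -223.5] [ 567.2 -218.5]
43 [374.97 281.92] [ 551.1 -126. ] [ 550.9 -122.9]
31 [429.63 289.97] [ 530.  -252.7] [ 530.2 -247.1]
2 [388.35 296.09] [ 517.9 -155.9] [ 518.4 -152.2]
34 [367.65 302.93] [ 503.3 -107.4] [ 504.1 -104.8]
rp foot [373.59542685 282.74340008] [314.76028241 297.02294717]
rp top [374.90215607 282.65304373] [314.70139055 290.31765024]
time: 6.9
tool_pos: [548.7, -157.0, 321.5]
ee_rot: [-1.995, -2.402, 0.015]
wrist_force: [0.0, 0.6, -5.0]
opening: 0.294
t 6.9 p [ 548.7 -157.   321.5] yaw 1.7556 tilt [-0.0211  0.0047] F [ 0.   0.6 -5. ] T [ 0.12 -0.01 -0.06] open 0.294
travel [-0.163  0.065 -0.087] dr [-0.19  -0.081  0.035]
```

View pics/c4.png

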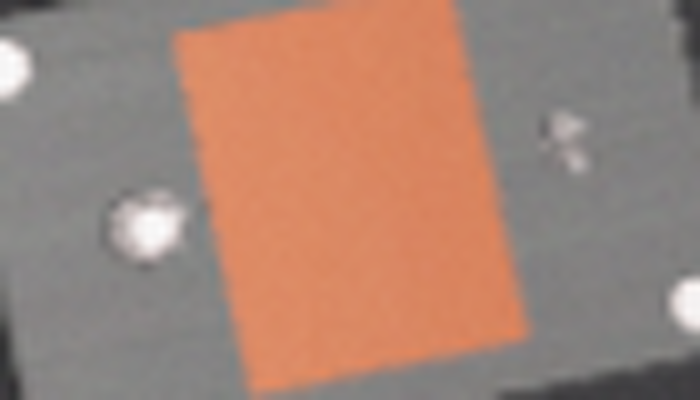

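```bash
python3 -m handwheel '[{"travel":[-0.15,0.07,-0.07],"dr":[-0.19,-0.08,0.03],"gripper":0},{"travel":[0,0,0],"dr":[0,0,0],"gripper":0},{"travel":[0,0,0],"dr":[0,0,0],"gripper":0}]'; python3 -c "
from h import *
goto([560,-171.4,330],1.753)
for n in ('side','top'):
    im=optics.snapshot(n)[:,:,::-1]; cv2.imwrite(f'pics/{n}4.png',im)
    u,v=w2px(n,[558,-172,70]).astype(int); print(u,v)
    cv2.imwrite(f'pics/{n}4c.png',cv2.resize(im[max(0,v-50):v+50,u-60:u+60],(720,600),interpolation=cv2.INTER_CUBIC))
goto([560,-171.4,330],1.753)
"
```

```text
time: 7.28
tool_pos: [558.4, -169.8, 325.3]
ee_rot: [-2.007, -2.411, 0.001]
wrist_force: [0.6, 0.0, -4.9]
opening: 0.291
t 7.275 p [ 558.4 -169.8  325.3] yaw 1.7535 tilt [-0.0039  0.0025] F [ 0.6  0.  -4.9] T [ 0.05 -0.03 -0.03] open 0.291
travel [-0.019  0.013 -0.048] dr [-0.032 -0.03   0.005]
327 292
398 278
t 7.375 p [ 558.5 -169.8  325.8] yaw 1.7537 tilt [-0.0029  0.0019] F [ 0.6  0.3 -4.1] T [ 0.07 -0.01  0.05] open 0.291
travel [-0.018  0.012 -0.043] dr [-0.024 -0.023  0.006]
```

View pics/side4c.png

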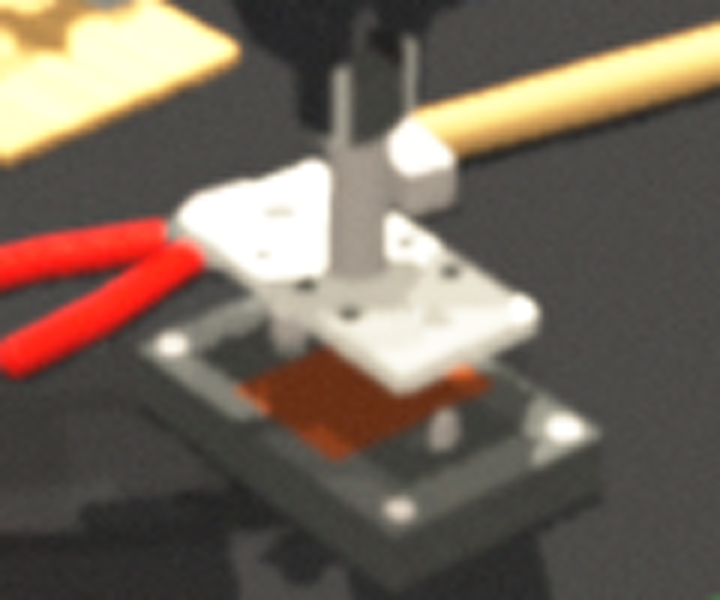

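View pics/top4c.png

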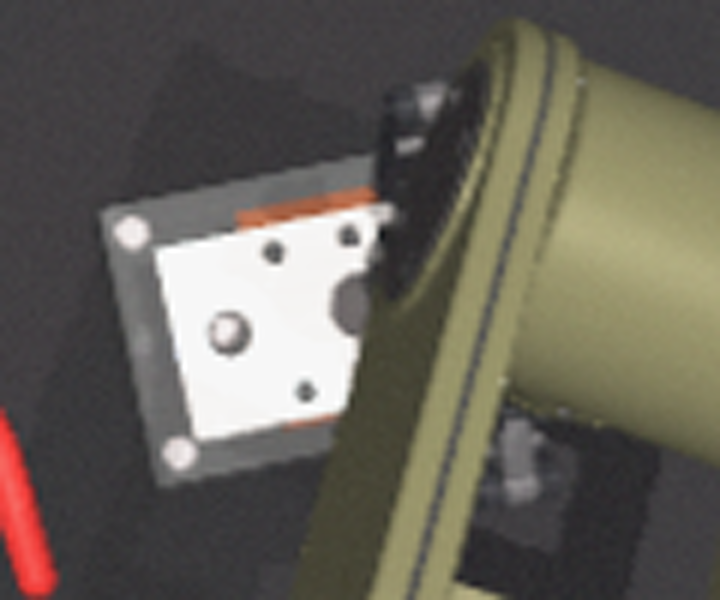

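The side view shows the jig level above the pins. In the top crop the round hole, centred near (230,333), already shows the pin through it. I'll measure the hole against the pin.

Run:
```python
from h import *
im=cv2.imread("pics/top4.png"); hsv=cv2.cvtColor(im,cv2.COLOR_BGR2HSV)
x0,y0=398-60,278-50
sub=im[y0:y0+100,x0:x0+60]
v=cv2.cvtColor(sub,cv2.COLOR_BGR2GRAY)
big=cv2.resize(v,None,fx=8,fy=8,interpolation=cv2.INTER_CUBIC)
m=(big<200).astype(np.uint8)
# hole comp
cx,cy=int((230/6)*8),int((333/6)*8)
cs,h=cv2.findContours(m,cv2.RETR_LIST,cv2.CHAIN_APPROX_NONE)
for c in cs:
    (x,y),r=cv2.minEnclosingCircle(c)
    if abs(x-cx)<15 and abs(y-cy)<15:
        e=cv2.fitEllipse(c); u=x0+(e[0][0]+.5)/8-.5; w=y0+(e[0][1]+.5)/8-.5
        print(u,w,np.array(e[1])/8, px2w('top',u,w,88)[:2],px2w('top',u,w,86)[:2],px2w('top',u,w,82)[:2], "dia mm", 17.2*cal('top')['f']/ (cal('top')['R'][2]@[548,-122,88]+cal('top')['t'][2]))
for c in cs:
    a=cv2.contourArea(c)
    if 100<a<2000: 
        (x,y),r=cv2.minEnclosingCircle(c); u=x0+(x+.5)/8-.5; w=y0+(y+.5)/8-.5; print("c",a,px2w('top',u,w,88)[:2].round(1))
# plate edges: white contour corner
P=lambda x,y,z:px2w('top',x0+x/6-.5,y0+y/6-.5,z)[:2]
a,b=P(157,247,88),P(196,440,88); print(a,b,a-b,np.hypot(*(a-b)),np.arctan2(*(a-b)[::-1]),"mid",(a+b)/2)
c=P(378,203,88); d=a-c; print(np.arctan2(-d[0],d[1]))
for q in [(132,232),(179,453)]: print(P(*q,30))
```

```text
375.99275970458984 283.26781845092773 [6.88220501 7.36876297] [ 547.6397333  -119.26186954] [ 547.65140081 -119.5711216 ] [ 547.67473583 -120.18962571] dia mm 7.885880339558831
c 1061.5 [505.2 -99.4]
c 607.5 [ 526.4 -145.8]
c 1988.5 [ 547.9 -118.7]
c 793.0 [ 577.  -136.1]
c 779.5 [ 582.3 -164.2]
c 1228.5 [585.3 -84.1]
[579.96207612 -93.26388971] [ 509.95891744 -105.28625552] [70.00315867 12.0223658 ] 71.02801914718252 0.17008111971488224 mid [544.96049678 -99.27507262]
0.17575938662771817
[588.25620157 -91.12035777]
[ 503.19779694 -106.69606196]
```

```bash
python3 -m handwheel '[{"travel":[-0.03,0.012,0.22],"dr":[-0.02,-0.02,0],"gripper":0},{"travel":[0,0,0],"dr":[0,0,0],"gripper":0},{"travel":[0,0,0],"dr":[0,0,0],"gripper":0}]'; python3 -c "
from h import *
goto([560.2,-172.6,303],1.753)
"
```

```text
time: 7.75
tool_pos: [560.3, -171.1, 305.1]
ee_rot: [2.006, 2.416, 0.001]
wrist_force: [-1.0, -1.0, -4.4]
opening: 0.294
t 7.75 p [ 560.3 -171.1  305.1] yaw 1.7558 tilt [ 0.0018 -0.0004] F [-1.  -1.  -4.4] T [-0.01  0.03 -0.01] open 0.294
travel [-0.015 -0.004  0.021] dr [0.016 0.007 0.027]
```

```bash
cat > m.py <<'E'
from h import *
import sys
k=sys.argv[1]; zt=float(sys.argv[2])
x0,y0=338,228
for n in ('top','side'):
    im=np.ascontiguousarray(optics.snapshot(n)[:,:,::-1]); cv2.imwrite(f'pics/{n}{k}.png',im)
    u,v=(398,278) if n=='top' else (327,292)
    cv2.imwrite(f'pics/{n}{k}c.png',cv2.resize(im[v-50:v+50,u-60:u+60],(720,600),interpolation=cv2.INTER_CUBIC))
    if n=='top':
        v=cv2.cvtColor(im[y0:y0+100,x0:x0+60],cv2.COLOR_BGR2GRAY); big=cv2.resize(v,None,fx=8,fy=8,interpolation=cv2.INTER_CUBIC)
        for thr in (185,205):
          cs,_=cv2.findContours((big<thr).astype(np.uint8),cv2.RETR_LIST,cv2.CHAIN_APPROX_NONE)
          for c in cs:
            if 700<cv2.contourArea(c)<5000:
                (x,y),r=cv2.minEnclosingCircle(c); h=cv2.convexHull(c); e=cv2.fitEllipse(h); u_=x0+(e[0][0]+.5)/8-.5; w=y0+(e[0][1]+.5)/8-.5
                print(thr,(round(u_,1),round(w,1)),"size",(np.array(e[1])/8).round(1),"z plate",px2w('top',u_,w,zt)[:2].round(1),"z30",px2w('top',u_,w,30)[:2].round(1),"z50",px2w('top',u_,w,50)[:2].round(1))
goto([560,-171.4,300],1.753)
E
python3 m.py 5 67
```

```text
185 (367.6, 303.1) size [5.1 5.2] z plate [ 504.5 -102.3] z30 [ 503.1 -107.2] z50 [ 503.8 -104.5]
185 (375.3, 282.0) size [6.5 7.1] z plate [ 550.6 -121.1] z30 [ 550.9 -126.8] z50 [ 550.7 -123.7]
185 (359.5, 266.3) size [5.3 5.8] z plate [586.3 -86.8] z30 [587.9 -91.1] z50 [587.  -88.8]
205 (367.6, 303.0) size [4.6 4.6] z plate [ 504.5 -102.3] z30 [ 503.1 -107.2] z50 [ 503.9 -104.6]
205 (375.2, 282.0) size [7.1 7.6] z plate [ 550.6 -120.9] z30 [ 550.9 -126.6] z50 [ 550.7 -123.5]
205 (382.3, 268.5) size [3.9 4. ] z plate [ 580.4 -137.7] z30 [ 581.8 -144. ] z50 [ 581.  -140.6]
205 (359.5, 266.3) size [4.8 5.3] z plate [586.3 -86.7] z30 [587.9 -91.1] z50 [587.  -88.7]
205 (394.7, 266.1) size [4.  4.6] z plate [ 585.3 -165.8] z30 [ 586.9 -173.2] z50 [ 586.  -169.2]
t 7.85 p [ 560.1 -171.1  304.8] yaw 1.7557 tilt [ 0.0011 -0.0002] F [ 0.   0.4 -5.4] T [ 0.03 -0.05 -0.02] open 0.291
travel [-0.003 -0.002  0.048] dr [0.01  0.004 0.026]
```

View pics/top5c.png

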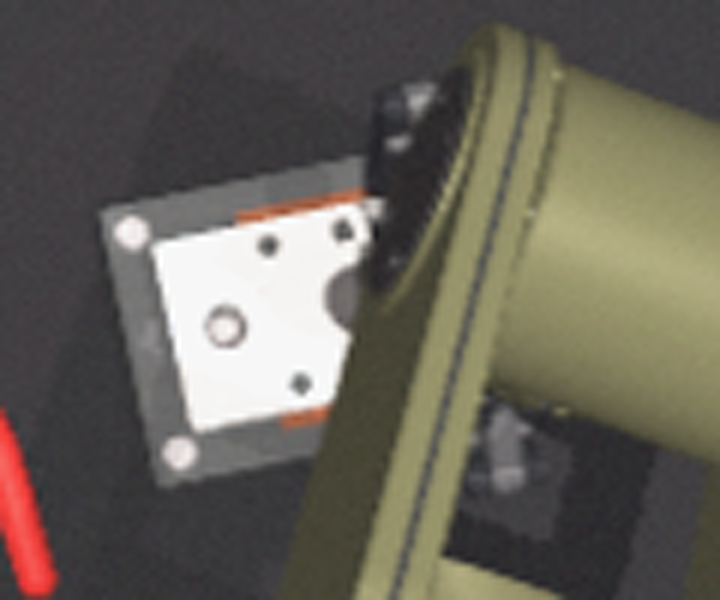

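View pics/side5c.png

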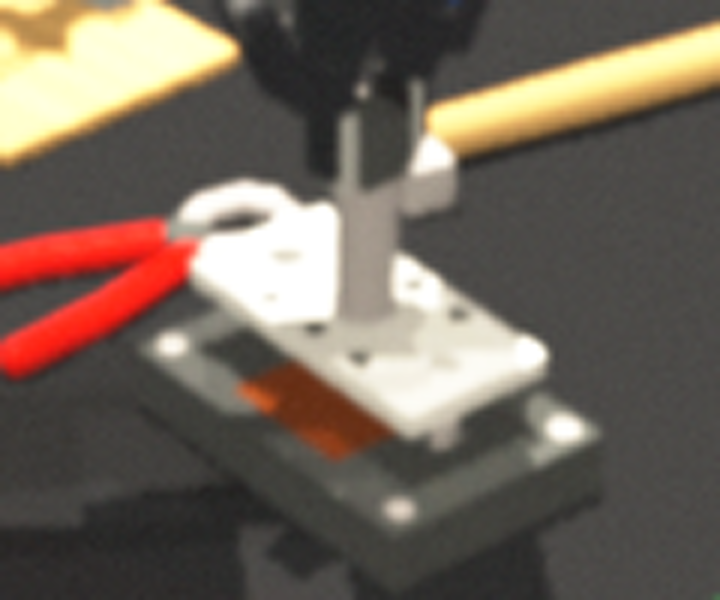

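Before descending, the hole centre is about 1.7 mm to +y of the pin, so I'll correct that. Then I'll lower in small steps, watching the force.

```bash
python3 -m handwheel '[{"travel":[-0.02,0,0.03],"dr":[0,0,0.02],"gripper":0},{"travel":[0,0,0],"dr":[0,0,0],"gripper":0}]'; python3 -c "
from h import *
goto([559.8,-172.8,297],1.753)
"
python3 -m handwheel '[{"travel":[0,0,0.06],"dr":[0,0,0],"gripper":0},{"travel":[0,0,0.0],"dr":[0,0,0],"gripper":0}]'; python3 -c "
from h import *
goto([559.8,-172.8,293],1.753)
"
```

```text
time: 8.1
tool_pos: [560.7, -173.2, 302.8]
ee_rot: [2.008, 2.413, 0.002]
wrist_force: [-0.2, -0.4, -5.6]
opening: 0.291
t 8.1 p [ 560.7 -173.2  302.8] yaw 1.7536 tilt [ 0.0027 -0.0008] F [-0.2 -0.4 -5.6] T [-0.01 -0.04 -0.01] open 0.291
travel [ 0.006 -0.009  0.058] dr [0.024 0.013 0.006]
time: 8.35
tool_pos: [560.7, -173.3, 296.5]
ee_rot: [2.008, 2.413, 0.002]
wrist_force: [0.1, 0.2, -4.9]
opening: 0.296
t 8.35 p [ 560.7 -173.3  296.5] yaw 1.7534 tilt [ 0.0028 -0.0009] F [ 0.1  0.2 -4.9] T [ 0.02  0.01 -0.04] open 0.296
travel [ 0.007 -0.008  0.035] dr [0.024 0.013 0.004]
```

```bash
python3 -m handwheel '[{"travel":[0.006,-0.008,0.04],"dr":[0.02,0.01,0],"gripper":0},{"travel":[0,0,0.0],"dr":[0,0,0],"gripper":0}]'; python3 -c "
from h import *
goto([559.8,-172.8,293],1.753)
"
python3 m.py 6 55
```

```text
time: 8.6
tool_pos: [559.8, -172.8, 292.0]
ee_rot: [-2.01, -2.415, -0.0]
wrist_force: [-0.5, 0.1, -5.1]
opening: 0.293
t 8.6 p [ 559.8 -172.8  292. ] yaw 1.7534 tilt [-0.  0.] F [-0.5  0.1 -5.1] T [ 0.03  0.07 -0.06] open 0.293
travel [-0.    0.   -0.01] dr [-0.    -0.     0.004]
185 (367.5, 303.0) size [5.  5.2] z plate [ 504.1 -103.8] z30 [ 503.2 -107.2] z50 [ 503.9 -104.5]
185 (375.2, 282.5) size [6.7 6.9] z plate [ 549.7 -122.7] z30 [ 549.9 -126.5] z50 [ 549.7 -123.4]
185 (359.5, 266.3) size [5.5 5.7] z plate [586.9 -88.1] z30 [588. -91.] z50 [587.1 -88.6]
205 (367.6, 303.0) size [4.4 4.7] z plate [ 504.1 -103.9] z30 [ 503.2 -107.2] z50 [ 504.  -104.6]
205 (374.8, 282.4) size [4.  4.4] z plate [ 549.8 -121.8] z30 [ 550.  -125.6] z50 [ 549.8 -122.6]
205 (375.1, 282.4) size [7.2 7.4] z plate [ 549.7 -122.5] z30 [ 549.9 -126.3] z50 [ 549.8 -123.3]
205 (382.1, 269.4) size [3.8 4.6] z plate [ 578.9 -139.4] z30 [ 579.8 -143.6] z50 [ 579.  -140.2]
205 (394.3, 266.7) size [4.  4.5] z plate [ 584.4 -167.3] z30 [ 585.4 -172.2] z50 [ 584.6 -168.3]
205 (359.4, 266.2) size [5.1 5.2] z plate [586.9 -88. ] z30 [588.1 -90.9] z50 [587.2 -88.6]
t 8.7 p [ 560.  -172.9  292.7] yaw 1.7534 tilt [ 0.0013 -0.0005] F [ 0.5  1.5 -4.1] T [ 0.06  0.05 -0.  ] open 0.295
travel [ 0.015  0.002 -0.073] dr [0.011 0.007 0.003]
```

View pics/top6c.png

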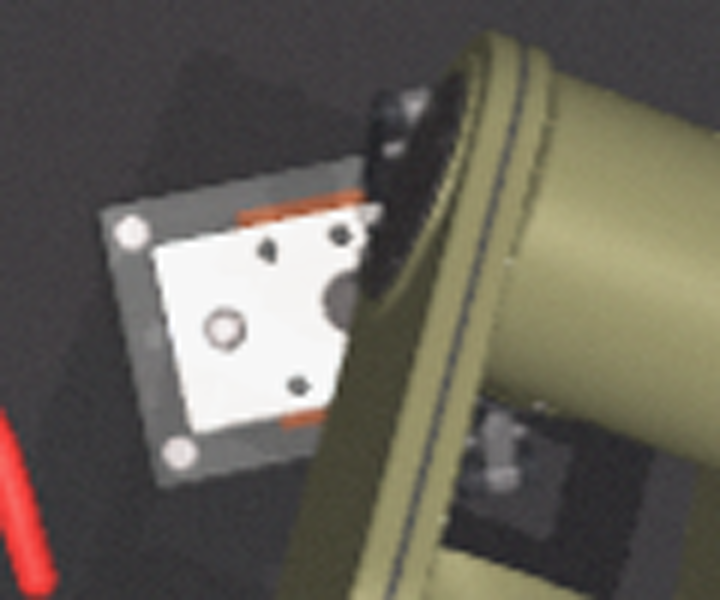

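View pics/side6c.png

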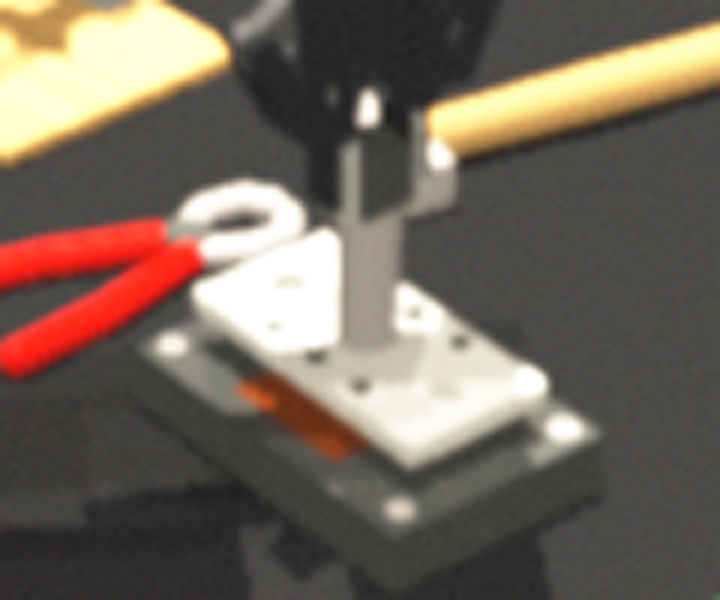

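The pin sits concentric in the round hole in the top crop, at (225,328), with no contact force yet. Lowering further.

```bash
for i in 1; do python3 -m handwheel '[{"travel":[0,0,0.04],"dr":[0,0,0],"gripper":0},{"travel":[0,0,0.0],"dr":[0,0,0],"gripper":0}]'; done; python3 -c "
from h import *
goto([559.8,-172.8,285],1.753)
"
python3 -m handwheel '[{"travel":[0,0,0.035],"dr":[0,0,0],"gripper":0},{"travel":[0,0,0.0],"dr":[0,0,0],"gripper":0}]'; python3 -c "
from h import *
goto([559.8,-172.8,281],1.753)
"
```

```text
time: 8.95
tool_pos: [560.1, -173.0, 288.8]
ee_rot: [2.009, 2.414, 0.0]
wrist_force: [-0.9, -0.3, -5.5]
opening: 0.293
t 8.95 p [ 560.1 -173.   288.8] yaw 1.7536 tilt [ 0.0013 -0.0007] F [-0.9 -0.3 -5.5] T [-0.03  0.15  0.02] open 0.293
travel [ 0.002 -0.003  0.038] dr [0.011 0.009 0.006]
time: 9.2
tool_pos: [560.0, -172.9, 284.9]
ee_rot: [2.009, 2.414, -0.0]
wrist_force: [-0.7, 1.3, -4.9]
opening: 0.291
t 9.2 p [ 560.  -172.9  284.9] yaw 1.7535 tilt [ 0.0006 -0.0006] F [-0.7  1.3 -4.9] T [ 0.07 -0.11  0.07] open 0.291
travel [ 0.002 -0.001  0.039] dr [0.005 0.006 0.005]
```

```bash
python3 -m handwheel '[{"travel":[0,0,0.03],"dr":[0,0,0],"gripper":0},{"travel":[0,0,0.0],"dr":[0,0,0],"gripper":0}]'; python3 -c "
from h import *
goto([559.8,-172.8,277],1.753)
"
python3 -m handwheel '[{"travel":[0,0,0.02],"dr":[0,0,0],"gripper":0},{"travel":[0,0,0.0],"dr":[0,0,0],"gripper":0}]'; python3 -c "
from h import *
goto([559.8,-172.8,277],1.753)
"
```

```text
time: 9.45
tool_pos: [559.9, -173.0, 281.6]
ee_rot: [2.009, 2.414, -0.0]
wrist_force: [-0.1, 0.4, -4.3]
opening: 0.29
t 9.45 p [ 559.9 -173.   281.6] yaw 1.7534 tilt [ 0.0007 -0.0006] F [-0.1  0.4 -4.3] T [ 0.01  0.05 -0.06] open 0.29
travel [ 0.002 -0.001  0.046] dr [0.005 0.007 0.004]
time: 9.7
tool_pos: [560.0, -173.0, 279.5]
ee_rot: [2.009, 2.414, -0.0]
wrist_force: [-1.2, -0.0, -3.7]
opening: 0.29
t 9.7 p [ 560.  -173.   279.5] yaw 1.7533 tilt [ 0.0008 -0.0007] F [-1.2 -0.  -3.7] T [-0.01  0.12 -0.01] open 0.29
travel [ 0.002 -0.002  0.025] dr [0.006 0.008 0.003]
```

Still no contact; both pins should be engaged by now. Continuing slowly down to the seat.

```bash
python3 -m handwheel '[{"travel":[0,0,0.02],"dr":[0,0,0],"gripper":0},{"travel":[0,0,0.0],"dr":[0,0,0],"gripper":0}]'; python3 -c "
from h import *
goto([559.8,-172.8,277],1.753)
"
python3 -m handwheel '[{"travel":[0,0,0.02],"dr":[0,0,0],"gripper":0}]'; python3 -c "
from h import *
goto([559.8,-172.8,277],1.753)
"
python3 m.py 7 40
```

```text
time: 9.95
tool_pos: [560.0, -173.0, 278.1]
ee_rot: [2.009, 2.414, -0.0]
wrist_force: [-1.8, 0.1, -4.0]
opening: 0.292
t 9.95 p [ 560.  -173.   278.1] yaw 1.7534 tilt [ 0.0006 -0.0008] F [-1.8  0.1 -4. ] T [-0.07  0.28 -0.05] open 0.292
travel [ 0.002 -0.002  0.011] dr [0.004 0.008 0.004]
time: 10.07
tool_pos: [560.2, -172.9, 277.8]
ee_rot: [2.01, 2.415, -0.0]
wrist_force: [-8.4, 5.4, 10.8]
opening: 0.293
t 10.075 p [ 560.2 -172.9  277.8] yaw 1.7534 tilt [ 0.0001 -0.0002] F [-8.4  5.4 10.8] T [ 0.43  1.5  -0.1 ] open 0.293
travel [ 0.001 -0.004  0.008] dr [0.    0.002 0.004]
185 (367.5, 303.0) size [5.  5.2] z plate [ 503.5 -105.8] z30 [ 503.1 -107.2] z50 [ 503.9 -104.5]
185 (374.3, 282.4) size [5.8 7.1] z plate [ 549.9 -122.9] z30 [ 550.  -124.4] z50 [ 549.8 -121.4]
185 (359.5, 266.3) size [5.6 5.7] z plate [587.6 -89.9] z30 [588.  -91.1] z50 [587.1 -88.7]
205 (367.6, 303.0) size [4.4 4.7] z plate [ 503.6 -105.9] z30 [ 503.2 -107.3] z50 [ 504.  -104.6]
205 (374.3, 282.4) size [6.5 7.7] z plate [ 549.9 -122.8] z30 [ 550.  -124.3] z50 [ 549.8 -121.3]
205 (381.4, 269.1) size [3.6 4.3] z plate [ 580.2 -140.2] z30 [ 580.6 -141.9] z50 [ 579.8 -138.5]
205 (393.2, 266.7) size [4.  4.4] z plate [ 585.2 -167.8] z30 [ 585.6 -169.7] z50 [ 584.8 -165.8]
205 (359.5, 266.2) size [5.2 5.2] z plate [587.7 -89.9] z30 [588.1 -91.1] z50 [587.2 -88.7]
t 10.175 p [ 560.2 -172.8  277.9] yaw 1.7535 tilt [ 0.0002 -0.0004] F [-6.   3.6  6.7] T [ 0.29  1.07 -0.11] open 0.294
travel [ 0.014  0.001 -0.221] dr [0.001 0.004 0.005]
```

View pics/side7c.png

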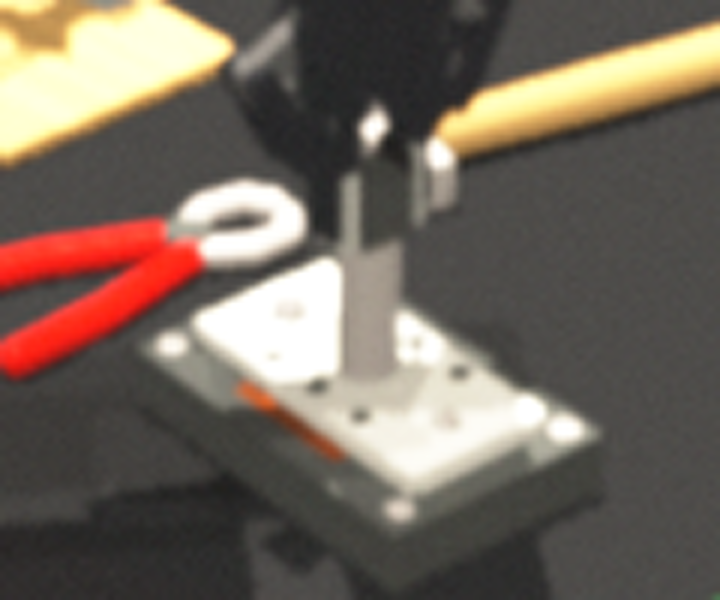

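The plate looks almost down in the side view, and contact has started: about 15 N vertical plus some sideways load. I'll relieve the sideways load while pressing lightly.

```bash
python3 -m handwheel '[{"travel":[0.006,-0.008,0.01],"dr":[0,0,0],"gripper":0},{"travel":[0,0,0.015],"dr":[0,0,0],"gripper":0}]'; python3 -c "
from h import *
goto([559.8,-172.8,277],1.753)
"
python3 -m handwheel '[{"travel":[0.003,-0.004,0.025],"dr":[0,0,0],"gripper":0}]'; python3 -c "
from h import *
goto([559.8,-172.8,277],1.753)
"
```

```text
time: 10.42
tool_pos: [559.8, -172.5, 277.6]
ee_rot: [2.008, 2.413, 0.0]
wrist_force: [-6.5, 4.0, 8.5]
opening: 0.292
t 10.425 p [ 559.8 -172.5  277.6] yaw 1.7536 tilt [ 0.0019 -0.0015] F [-6.5  4.   8.5] T [ 0.28  1.25 -0.15] open 0.292
travel [-0.003 -0.     0.006] dr [0.015 0.017 0.006]
time: 10.55
tool_pos: [559.7, -172.2, 277.5]
ee_rot: [2.008, 2.413, 0.0]
wrist_force: [-7.8, 4.5, 13.8]
opening: 0.294
t 10.55 p [ 559.7 -172.2  277.5] yaw 1.7537 tilt [ 0.0021 -0.0015] F [-7.8  4.5 13.8] T [ 0.14  1.43 -0.15] open 0.294
travel [-0.006  0.     0.005] dr [0.017 0.018 0.007]
```

```bash
python3 -m handwheel '[{"travel":[0.003,-0.006,0.045],"dr":[0.02,0.02,0],"gripper":0}]'; python3 -c "
from h import *
goto([559.8,-172.8,277],1.753)
"
python3 -m handwheel '[{"travel":[0.003,-0.006,0.05],"dr":[0.02,0.02,0],"gripper":0}]'; python3 -c "
from h import *
goto([559.8,-172.8,277],1.753)
"
```

```text
time: 10.68
tool_pos: [559.9, -172.1, 277.3]
ee_rot: [2.008, 2.414, 0.0]
wrist_force: [-11.8, 7.3, 24.1]
opening: 0.289
t 10.675 p [ 559.9 -172.1  277.3] yaw 1.7541 tilt [ 0.0011 -0.0005] F [-11.8   7.3  24.1] T [ 0.2   1.95 -0.17] open 0.289
travel [-0.007 -0.002  0.003] dr [0.009 0.007 0.01 ]
time: 10.8
tool_pos: [560.1, -172.1, 277.3]
ee_rot: [2.008, 2.416, -0.0]
wrist_force: [-13.4, 6.0, 22.2]
opening: 0.294
t 10.8 p [ 560.1 -172.1  277.3] yaw 1.7544 tilt [ 0.0001 -0.0002] F [-13.4   6.   22.2] T [ 0.02  2.08 -0.18] open 0.294
travel [-0.006 -0.004  0.003] dr [0.001 0.002 0.013]
```

It stops hard at 277.3 mm against an expected 277.2. I'll relax the load, then release.

```bash
python3 -m handwheel '[{"travel":[0.0,-0.01,0],"dr":[0,0,0],"gripper":0},{"travel":[0,0,0],"dr":[0,0,0],"gripper":0}]'; python3 -c "
from h import *
goto([559.8,-172.8,277],1.753)
"
python3 -m handwheel '[{"travel":[0,0,0],"dr":[0,0,0],"gripper":40},{"travel":[0,0,0],"dr":[0,0,0],"gripper":60},{"travel":[0,0,0],"dr":[0,0,0],"gripper":80},{"travel":[0,0,0],"dr":[0,0,0],"gripper":80}]'; python3 -c "
from h import *
goto([559.8,-172.8,277],1.753)
"
python3 m.py 8 40
```

```text
time: 11.05
tool_pos: [559.4, -172.5, 278.0]
ee_rot: [2.007, 2.414, 0.001]
wrist_force: [0.4, 1.3, -2.4]
opening: 0.291
t 11.05 p [ 559.4 -172.5  278. ] yaw 1.7544 tilt [ 0.0027 -0.0012] F [ 0.4  1.3 -2.4] T [ 0.06  0.17 -0.07] open 0.291
travel [-0.004  0.004  0.01 ] dr [0.023 0.016 0.013]
time: 11.55
tool_pos: [560.3, -172.7, 278.3]
ee_rot: [2.005, 2.411, 0.004]
wrist_force: [-0.6, -0.0, -0.2]
opening: 0.803
t 11.55 p [ 560.3 -172.7  278.3] yaw 1.7542 tilt [ 0.0058 -0.0015] F [-0.6 -0.  -0.2] T [ 0.03 -0.    0.02] open 0.803
travel [ 0.    -0.005  0.013] dr [0.052 0.024 0.012]
185 (367.6, 303.0) size [5.  5.3] z plate [ 503.5 -105.9] z30 [ 503.1 -107.2] z50 [ 503.9 -104.5]
185 (374.1, 282.6) size [6.3 7. ] z plate [ 549.6 -122.3] z30 [ 549.6 -123.8] z50 [ 549.5 -120.8]
185 (359.5, 266.3) size [5.6 5.7] z plate [587.5 -89.9] z30 [588. -91.] z50 [587.1 -88.7]
205 (367.6, 303.0) size [4.4 4.7] z plate [ 503.6 -105.9] z30 [ 503.2 -107.2] z50 [ 503.9 -104.5]
205 (374.0, 282.6) size [6.8 7.6] z plate [ 549.6 -122.1] z30 [ 549.7 -123.6] z50 [ 549.5 -120.6]
205 (392.9, 266.9) size [3.9 4. ] z plate [ 584.7 -167. ] z30 [ 585.2 -168.9] z50 [ 584.3 -165. ]
205 (359.5, 266.2) size [5.2 5.2] z plate [587.7 -89.9] z30 [588.1 -91. ] z50 [587.2 -88.7]
t 11.65 p [ 560.2 -172.7  278.2] yaw 1.7543 tilt [ 0.0056 -0.0015] F [-0.9  0.1 -0.7] T [ 0.03  0.01 -0.01] open 0.802
travel [ 0.013  0.001 -0.218] dr [0.05  0.023 0.012]
```

View pics/side8c.png

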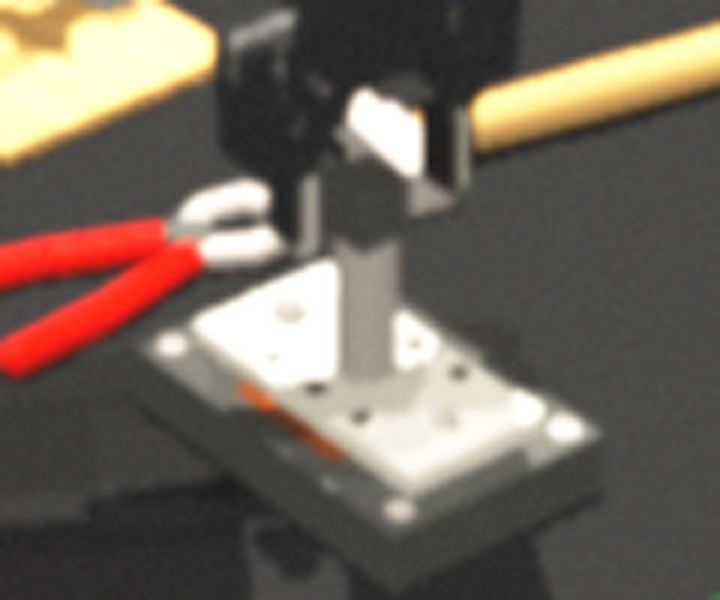

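View pics/top8c.png

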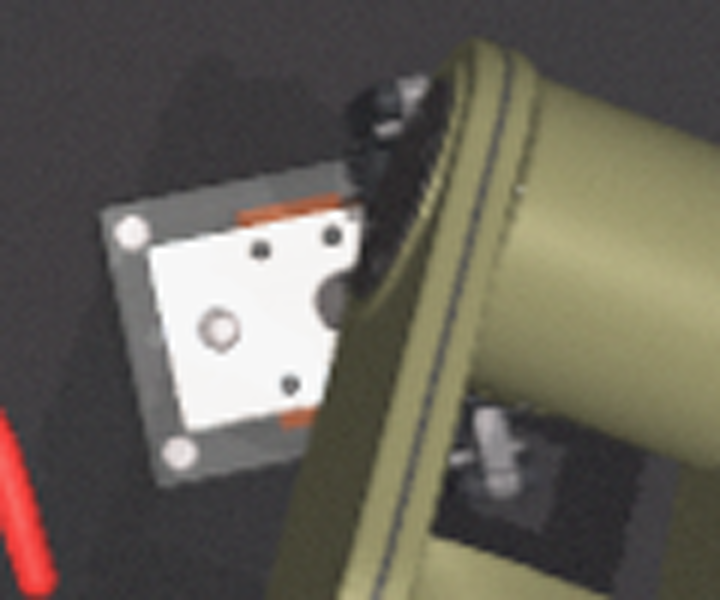

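The jig has been released and looks flat. I'll raise the arm straight up and then move aside for a clear look.

```bash
python3 -m handwheel '[{"travel":[0,0,-0.2],"dr":[0,0,0],"gripper":100},{"travel":[0,0,-0.4],"dr":[0,0,0],"gripper":100},{"travel":[0,0,-0.5],"dr":[0,0,0],"gripper":100},{"travel":[0,0,-0.3],"dr":[0,0,0],"gripper":100},{"travel":[-0.4,0,0],"dr":[0,0,0],"gripper":100},{"travel":[-0.6,-0.2,0],"dr":[0,0,0],"gripper":100},{"travel":[-0.6,-0.2,0],"dr":[0,0,0],"gripper":100},{"travel":[-0.6,-0.3,0],"dr":[0,0,0],"gripper":100},{"travel":[0,0,0],"dr":[0,0,0],"gripper":100}]'; 
python3 m.py 9 40 | grep -v "^185"
```

```text
time: 12.78
tool_pos: [531.9, -400.6, 439.8]
ee_rot: [1.99, 2.402, 0.008]
wrist_force: [0.8, 0.9, -1.1]
opening: 1.0
205 (367.5, 303.0) size [5.4 5.6] z plate [ 503.5 -105.7] z30 [ 503.1 -107. ] z50 [ 503.9 -104.3]
205 (374.0, 282.5) size [6.7 7.3] z plate [ 549.7 -122.1] z30 [ 549.8 -123.6] z50 [ 549.7 -120.6]
205 (398.3, 278.1) size [12.6 17.2] z plate [ 558.7 -178.5] z30 [ 558.9 -180.6] z50 [ 558.5 -176.5]
205 (359.6, 266.3) size [5.4 5.5] z plate [587.4 -90.2] z30 [587.9 -91.4] z50 [587. -89.]
t 12.875 p [ 533.2 -397.5  439.8] yaw 1.7616 tilt [ 0.0215 -0.0095] F [0.4 0.2 0.9] T [-0.    0.02 -0.03] open 0.999
travel [2.188 0.666 1.382] dr [0.185 0.128 0.083]
```

View pics/top9c.png

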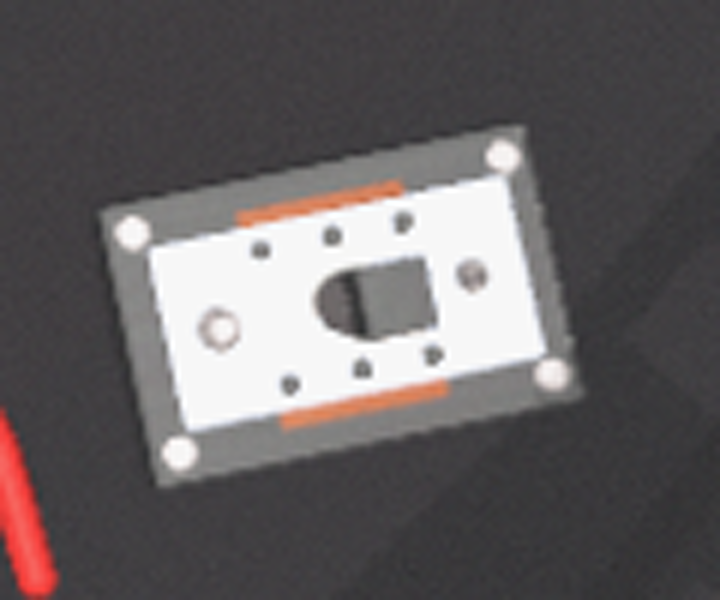

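View pics/side9.png

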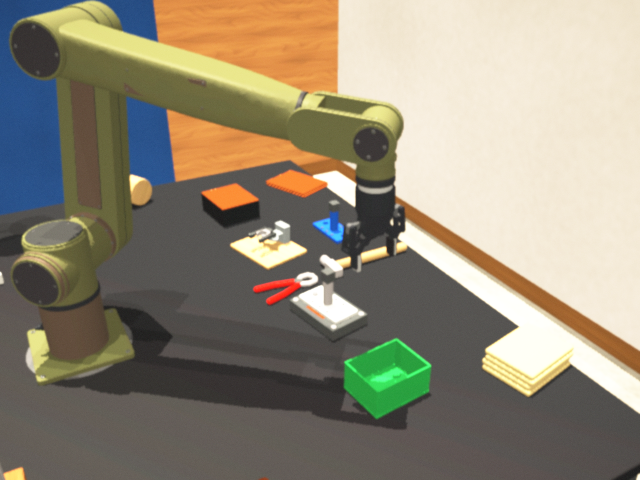

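The top crop shows both pins in their holes: round at (219,329), diamond at (472,276), with the plate square on the fixture. Bystanders are unmoved. I'll check the height by triangulating across both views.

```bash
cat > tri.py <<'E'
from h import *
import sys
k=sys.argv[1]
Q={}
for n,(u,v) in dict(top=(398,278),side=(327,308)).items():
    im=cv2.imread(f'pics/{n}{k}.png'); s=8
    x0,y0=u-45,v-40
    g=cv2.resize(cv2.cvtColor(im[y0:v+40,x0:u+45],cv2.COLOR_BGR2GRAY),None,fx=s,fy=s,interpolation=cv2.INTER_CUBIC)
    cs,_=cv2.findContours((g>(200 if n=='top' else 215)).astype(np.uint8),cv2.RETR_EXTERNAL,cv2.CHAIN_APPROX_NONE)
    c=max(cs,key=cv2.contourArea); q=cv2.minAreaRect(c); 
    _,t=cv2.minEnclosingTriangle(c)
    h=cv2.convexHull(c); eps=5
    a=cv2.approxPolyDP(h,eps,True)[:,0]
    while len(a)>4 and eps<60: eps+=1; a=cv2.approxPolyDP(h,eps,True)[:,0]
    Q[n]=np.array([[x0+(x+.5)/s-.5,y0+(y+.5)/s-.5] for x,y in a]); print(n,Q[n].round(1).tolist())
# holes / corners of plate from top at z=40
for p in Q['top']: print(px2w('top',*p,40)[:2].round(1), '-> side px if z=40', w2px('side',px2w('top',*p,40)).round(1),'if z=43',w2px('side',px2w('top',*p,43)).round(1))
E
python3 tri.py 9
python3 -c "
import cv2
im=cv2.imread('pics/side9.png'); cv2.imwrite('pics/side9z.png',cv2.resize(im[250:340,280:380],(720,648))[:600])"
```

```text
top [[423.4, 252.4], [427.8, 286.6], [368.8, 298.9], [362.9, 268.8]]
side [[292.4, 299.1], [321.3, 284.9], [363.8, 313.6], [334.8, 322.8]]
[ 616.7 -239.4] -> side px if z=40 [362.2 309.8] if z=43 [362.  308.6]
[ 537.9 -246. ] -> side px if z=40 [335.  320.4] if z=43 [334.9 319.2]
[ 512.7 -109. ] -> side px if z=40 [299.2 294.9] if z=43 [299.1 293.8]
[581.6 -97.7] -> side px if z=40 [321.3 285.6] if z=43 [321.2 284.6]
```

View pics/side9z.png

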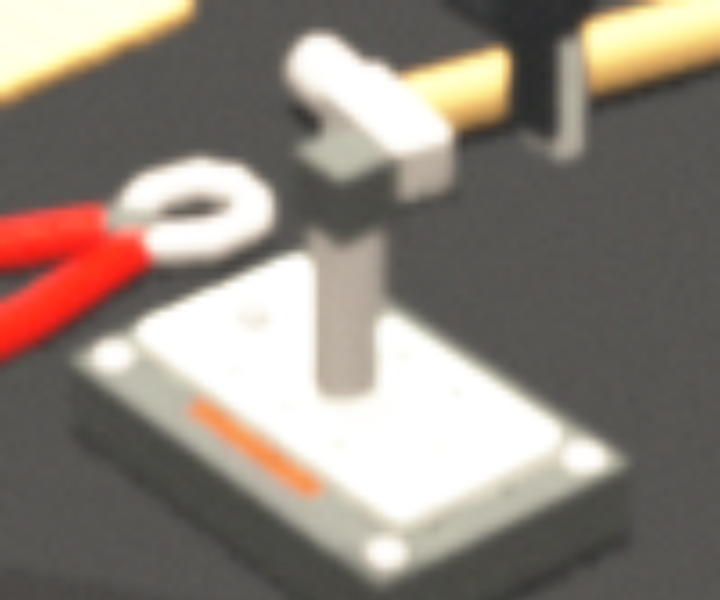

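The plate lies close to the block with no visible gap. The one clean corner matches z = 40; the others merged with the screws in my mask. To be sure it's home, I'll press gently on the head with closed fingers and check the height.

```bash
python3 -m handwheel '[{"travel":[0.55,0.17,0.1],"dr":[0.18,0.12,0.08],"gripper":0},{"travel":[0.55,0.17,0.1],"dr":[0,0,0],"gripper":0},{"travel":[0.55,0.17,0.1],"dr":[0,0,0],"gripper":0},{"travel":[0.4,0.1,0.3],"dr":[0,0,0],"gripper":0},{"travel":[0,0,0],"dr":[0,0,0],"gripper":0},{"travel":[0,0,0],"dr":[0,0,0],"gripper":0}]'; python3 -c "
from h import *
goto([559.8,-172.6,325],1.753)"
```

```text
time: 13.62
tool_pos: [556.9, -170.1, 383.4]
ee_rot: [1.993, 2.419, 0.005]
wrist_force: [-1.3, 0.6, -0.9]
opening: 0.002
t 13.625 p [ 556.9 -170.1  383.4] yaw 1.7635 tilt [ 0.0077 -0.0021] F [-1.3  0.6 -0.9] T [ 0.03  0.02 -0.03] open 0.002
travel [-0.028  0.02   0.584] dr [0.069 0.033 0.1  ]
```

```bash
python3 -m handwheel '[{"travel":[-0.028,0.02,0.4],"dr":[0.07,0.03,0.1],"gripper":0},{"travel":[0,0,0.17],"dr":[0,0,0],"gripper":0},{"travel":[0,0,0],"dr":[0,0,0],"gripper":0}]'; python3 -c "
from h import *
goto([559.8,-172.6,310],1.753)"
```

```text
time: 14.0
tool_pos: [560.9, -174.4, 330.0]
ee_rot: [2.007, 2.407, 0.003]
wrist_force: [-0.1, 0.2, 0.1]
opening: 0.003
t 14.0 p [ 560.9 -174.4  330. ] yaw 1.7516 tilt [ 0.0068 -0.0036] F [-0.1  0.2  0.1] T [ 0.04  0.05 -0.03] open 0.003
travel [ 0.021 -0.009  0.2  ] dr [ 0.057  0.045 -0.013]
```

```bash
python3 -m handwheel '[{"travel":[0.02,-0.01,0.19],"dr":[0.06,0.04,-0.01],"gripper":0},{"travel":[0,0,0],"dr":[0,0,0],"gripper":0}]'; python3 -c "
from h import *
goto([559.8,-172.6,305],1.753)"
python3 -m handwheel '[{"travel":[0,0,0.03],"dr":[0,0,0],"gripper":0}]'; python3 -c "
from h import *
goto([559.8,-172.6,305],1.753)"
```

```text
time: 14.25
tool_pos: [560.1, -173.5, 312.0]
ee_rot: [2.01, 2.411, 0.0]
wrist_force: [-0.3, -0.8, -0.7]
opening: -0.003
t 14.25 p [ 560.1 -173.5  312. ] yaw 1.7517 tilt [ 0.0022 -0.0015] F [-0.3 -0.8 -0.7] T [-0.04  0.04  0.03] open -0.003
travel [ 0.009 -0.001  0.07 ] dr [ 0.018  0.018 -0.012]
time: 14.38
tool_pos: [560.5, -173.7, 310.0]
ee_rot: [2.009, 2.409, 0.001]
wrist_force: [-0.2, 0.1, -1.0]
opening: 0.002
t 14.375 p [ 560.5 -173.7  310. ] yaw 1.7516 tilt [ 0.004  -0.0023] F [-0.2  0.1 -1. ] T [-0.02 -0.01  0.04] open 0.002
travel [ 0.013 -0.005  0.05 ] dr [ 0.034  0.029 -0.013]
```

```bash
for i in 1; do python3 -m handwheel '[{"travel":[0.005,-0.003,0.025],"dr":[0.02,0.02,0],"gripper":0},{"travel":[0,0,0.01],"dr":[0,0,0],"gripper":0}]'|grep -E "tool_pos|force"; python3 -m handwheel '[{"travel":[0,0,0.02],"dr":[0,0,0],"gripper":0}]'|grep -E "tool_pos|force";python3 -m handwheel '[{"travel":[0,0,0.02],"dr":[0,0,0],"gripper":0}]'|grep -E "tool_pos|force"; done
```

```text
tool_pos: [560.2, -173.3, 306.8]
wrist_force: [-0.3, 0.0, -0.7]
tool_pos: [560.4, -173.3, 305.5]
wrist_force: [-2.8, 2.5, 7.4]
tool_pos: [560.6, -173.3, 305.4]
wrist_force: [-7.4, 2.7, 12.1]
```

```bash
python3 -m handwheel '[{"travel":[0,-0.005,0.04],"dr":[0,0,0],"gripper":0}]'|grep -E "tool_pos|force"; python3 -m handwheel '[{"travel":[0,-0.005,0.04],"dr":[0,0,0],"gripper":0}]'|grep -E "tool_pos|force"; python3 -m handwheel '[{"travel":[0,0,-0.1],"dr":[0,0,0],"gripper":0},{"travel":[0,0,-0.5],"dr":[0,0,0],"gripper":0},{"travel":[0,0,-0.5],"dr":[0,0,0],"gripper":0},{"travel":[-0.5,0,0],"dr":[0,0,0],"gripper":0},{"travel":[-0.6,-0.2,0],"dr":[0,0,0],"gripper":0},{"travel":[-0.6,-0.2,0],"dr":[0,0,0],"gripper":0},{"travel":[-0.6,-0.3,0],"dr":[0,0,0],"gripper":0},{"travel":[0,0,0],"dr":[0,0,0],"gripper":0}]'; python3 m.py 10 40 >/dev/null
python3 - <<'E'
from h import *
a=cv2.imread('pics/top9.png');b=cv2.imread('pics/top10.png')
cv2.imwrite('pics/final.png',np.hstack([cv2.resize(b[228:328,338:458],(400,333)),cv2.resize(cv2.imread('pics/side10.png')[250:340,280:380],(370,333))]))
t0=cv2.imread('pics/top0.png'); 
for n,(x0,y0,x1,y1) in dict(hammer=(290,125,335,240),pinc=(305,255,350,335),bin=(485,245,558,322),pad=(55,248,138,318)).items(): print(n,cv2.absdiff(t0[y0:y1,x0:x1],b[y0:y1,x0:x1]).mean().round(2))
E
```

```text
tool_pos: [560.6, -173.4, 305.4]
wrist_force: [-9.5, 6.4, 21.9]
tool_pos: [560.7, -173.4, 305.5]
wrist_force: [-7.8, 3.7, 15.7]
time: 16.12
tool_pos: [535.0, -411.5, 423.0]
ee_rot: [1.999, 2.409, 0.005]
wrist_force: [0.5, 0.8, 0.2]
opening: -0.0
hammer 1.65
pinc 1.7
bin 18.88
pad 1.71
```

View pics/final.png

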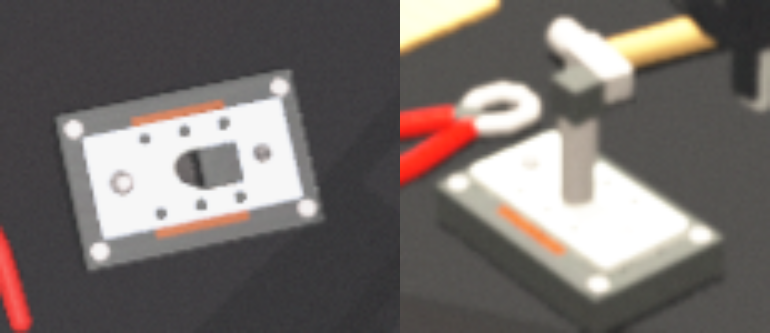

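View pics/top10.png

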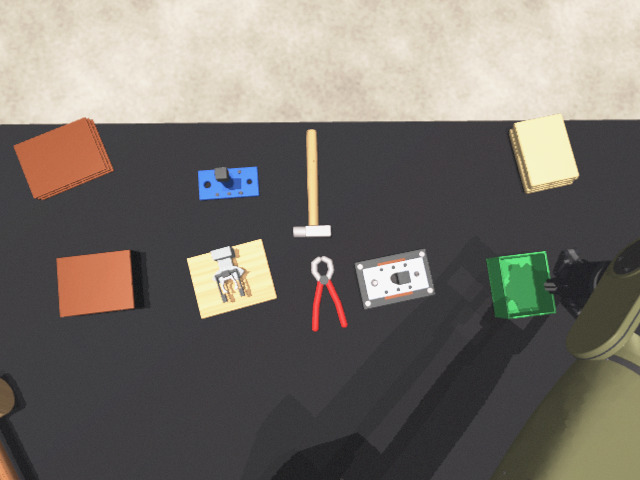

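The final top view shows the jig square on the fixture at (395,279), with pins in both holes. The bin is in the same place; its pixels differ only because of the arm and its shadow. The hammer, pincers and block match the first picture. The arm is clear and 250 mm above the table, so I'm handing in.

```bash
python3 -c "
from station import ticket
print(ticket.finish_job())"
```

```text
the job is handed in; nothing more can be done
None
```

The jig is on the fixture with both pins in its holes, released, and the job is handed in at about 16 s of the 61 s allowed.

- **Pull from the clip:** I drew the jig out along the clip mouth, about 0.31 rad from -x toward -y. The lips opened at about 17 N, and the sideways force stayed under about 2 N. I lifted only after it was 130 mm out.
- **Placing:** I lined the round hole up with the pin in the top view and lowered in small steps. It stopped firmly at 277.3 mm tool height, where 277.2 mm means fully home. The wrist force peaked at about 28 N. Then I let go.
- **Checks that it is home:** Pins show in both holes, with the plate square and flat on the block. A gentle press of about 22 N on the head met contact at 305.5 mm (305 mm expected) and moved nothing. The hammer, pincers and block look unchanged from the first picture.
- **Weaker checks:** Measuring the plate's height from both cameras was only partly usable: one corner matched, while the others blurred into the fixture's screws. The bin's pixel comparison was spoiled by the arm and its shadow, but by eye it is where it was.

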